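# Load and close the joiner leak tester

## Robot

A 6-joint arm with a two-finger parallel gripper is mounted at the origin on the work surface. World frame = base frame: x ahead of the robot, y to its left, z up, the work surface at z = 0. Lengths are in mm, angles in rad, forces in N, time in s.
With the tool pointing down it reaches from about 400 to 925 mm from the base axis. Payload 3.4 kg.
Tool frame: the origin (TCP) lies on the centre line of the jaws, within the pads' length; the fingertips stand arm.tcp_to_tips ahead of it and the grasp point (between the pads) is the TCP (arm.tcp_to_tips is the distance from the TCP to the fingertips, in mm); z points along the fingers, y is the line along which they close (so a half turn about z gives the same grasp; the last joint's range is limited). The gripper opens to 85 mm and grips with 20 to 120 N. Pads are 22 mm wide; open, the fingers measure 114 mm over their backs; the gripper's body (76 mm by 85 mm) begins 54 mm behind the grasp point. The pads swing forward as they close: fully open they stand 13 mm farther back than shut.
Start: joints at [-1.278, 0.307, 1.506, -0, 1.328, -0.073], TCP at [206.189, -536.766, 250.305] pointing down, gripper open.
Joint ranges: [-3.12, 3.12], [-1.05, 2.28], [0.14, 2.33], [-1.42, 4.57], [0.1, 2.73], [-2.68, 2.68]. Speed limits (rad/s): [2.57, 2.57, 3.14, 3.14, 3.14, 3.14].

## Interface

Orientations are given as [roll, pitch, yaw] about the fixed x, y, z axes, in that order (R = Rz(yaw) Ry(pitch) Rx(roll)).
In Python, from rig import arm gives the robot as it stands.
- The arm moves only by the shell command python3 -m inch 'ROWS'. ROWS is JSON, a list of rows, each a list of 5 numbers: the shift along the world's x, y, z in m, then the turn about the world's z in rad, then the finger opening in m, from 0 to 0.0854. In form: [[x, y, z, twist, hand], ...]. A call has exactly 5 rows; each row is the pose to reach, as a shift and turn from the pose commanded when the call began; what a row does not reach only later rows make up. A row lasts 1/8 s, in which the tool goes at most 62.5 mm and 10.7 degrees, less where a joint would pass 70% of its speed; a pose out of reach is approached as far as the arm can. A call with a gripper value outside its range is refused whole. The fingers move at their own pace and stop on an object; the grip force is fixed at half the most. Time passes only in rows, so rows that repeat a pose let the fingers close, or fill a call up. It gives the time, the measured TCP pose, the force, the opening and the grip force at its end, in the units of the state.
- arm.state(): the state, without advancing time (a new reading comes with each control period).
- arm.read_camera(name): name is "scene" or "side" or "wrist"; returns (picture, depth): 480x640x3 uint8, red, green, blue; 480x640 float32, mm along the optical axis (not along the pixel's ray), 0 where there is no reading.
- arm.camera_model(name): a dict with "camera_matrix" (3x3 intrinsics, pixels), "xyz" and "attitude" of the camera in the world. Camera axes: x right, y up, looking along -z (the intrinsics and any distortion apply to the point x, -y, -z); pixel columns grow to the right and rows downward; lengths in mm; the calibration is good to about 2 mm. A picture is of the moment at which its call begins: read the wrist's pose just before it. camera_model takes no time and is no camera call; for the wrist camera it gives the pose at the moment of the call.
- arm.finish_job(): hands the job in; it is judged then, once.
The state is a dict: "t": time; "qpos": joint angles; "joint_vel": joint speeds; "effort": joint torques, N m; "tcp_pos": TCP position; "tool_rot": TCP orientation; "contact_force": force on the tool from outside, world axes, zero at the start; "torque": the same for the moment, N m; "grip_width": finger opening in mm; "grasp_force": force on a finger pad.
Only numpy, scipy, OpenCV 4.12 (cv2) and the standard library are available. Lean on these libraries where they do the work, as an engineer would, in place of code of your own. Each camera call takes 0.05 s, during which the arm holds its last target. There are 200 camera calls.

## Task

Load the leak tester for its next test: first lock it off by pressing its mushroom stop down until it latches, and keep it latched while you lay every capped joiner from the bench flat in a nest of its own in the chamber. Then lower the lid until it is shut, without slamming it, push the toggle clamp's handle right down, and only then twist the stop clockwise to reset it so that it pops up again. Leave the bottle, dish and scanner where they stand.

Things in the scene. Friction and masses are not known exactly. Their poses are not given: they have to be found in the camera images.
- tester: Air leak tester on a dark base plate (200 x 380 x 14 mm), fixed to the bench: open aluminium chamber with a raised clear lid, grey control console on its left, toggle clamp on its right. Origin on the bench under the chamber's centre; its +x is its back (lid hinge), -x its front, +y its left, z up.
- chamber (a point): Centre of the chamber's mouth, 76 mm above the bench. The chamber is an open box, 168 (tester x) x 176 (y) mm outside, walls 12 mm, inner floor 30 mm above the bench. On the floor lies a white plate 8 mm thick (top 38 mm above the bench) with four rectangular nests cut through it, 2 by 2, each 68 mm along x and 34 mm along y.
- console (a point): Centre of the top of the console, a grey box 190 (tester x) x 112 (y) mm, its top 85 mm above the bench; the mushroom stop stands on it towards the front.
- joiner0: Capped in-line cable joiner, black: square body 26 x 26 x 38 mm with a round domed cap (20 mm diameter, grey nut) at both ends, 60 mm long in all, 50 g. Origin at its middle, x axis along its length; it may lie on any of its four sides, origin 13 mm above the surface. Starts on the bench. Grip it across the square body. May be absent.
- joiner1: Another such joiner, the same. May be absent.
- joiner2: Another such joiner, the same. May be absent.
- joiner3: Another such joiner, the same. May be absent.
- nest0 (a point): Centre of the floor of a nest (30 mm above the bench, 8 mm deep) in the chamber: front right. A joiner lies in it along the tester's x axis, its middle then 13 mm above this point.
- nest1 (a point): Centre of the floor of a nest (30 mm above the bench, 8 mm deep) in the chamber: front left. A joiner lies in it along the tester's x axis, its middle then 13 mm above this point.
- nest2 (a point): Centre of the floor of a nest (30 mm above the bench, 8 mm deep) in the chamber: back right. A joiner lies in it along the tester's x axis, its middle then 13 mm above this point.
- nest3 (a point): Centre of the floor of a nest (30 mm above the bench, 8 mm deep) in the chamber: back left. A joiner lies in it along the tester's x axis, its middle then 13 mm above this point.
- lid (a joint): Chamber lid, hinged at the chamber's back (+x) rim: 0 = shut on the rim, grows as it opens, 1.9 rad at most (leaning back past upright). Clear window in an aluminium frame, 176 x 176 x 12 mm, 0.35 kg. The hinge is stiff (0.5 N m friction): the lid stays where it is left and takes about 1 to 5 N at its bar to move.
- lid_bar (a point): Middle of the lid's handle: steel bar, 10 mm diameter, 76 mm long, parallel to the tester's y axis, on two arms in the lid's plane 35 mm beyond its free edge, 211 mm from the hinge line. It is the top of the open lid; with the lid shut it lies in front of the chamber, 82 mm above the bench. Being round, it can turn in a light pinch from above.
- lid_hinge (a point): Middle of the lid's hinge line (parallel to the tester's y axis), 82 mm above the bench.
- clamp (a joint): Handle of the toggle clamp: 0 = clamped, handle level and pointing to the tester's right (-y), its linked arm pressing on the lid; grows as it is raised, 1.3 rad at most (nearly upright). It stays where it is left; about 2 to 4 N at its grip moves it. Starts raised. Its post, 30 x 34 mm, stands beside the chamber, 92 mm high.
- clamp_grip (a point): Point in the clamp handle's black rubber grip (a round bar of 18 mm diameter), 85 mm out from its hinge and 4 mm above the line through it when level; the grip runs from 30 to 109 mm out.
- clamp_hinge (a point): Hinge of the clamp handle, axis parallel to the tester's x axis, 104 mm above the bench; the handle swings in the tester's y-z plane.
- stop_press (a joint): How far the mushroom stop's head is down (m): 0 = up, 0.007 = fully down and latched. A spring with a snap: about 6 N starts it and the force then falls; pressed fully home it stays latched at 0.007, let go before about 0.005 it springs back up.
- stop_twist (a joint): Turn of the stop's head, clockwise seen from above (rad): 0 = at rest, 0.8 at most. When the head is latched, turning it clockwise cams it up; past about 0.45 rad it has come free and pops up. It springs back to 0 rad when let go.
- stop_top (a point): Centre of the top of the stop's red mushroom head: 40 mm diameter, 18 mm thick, axis vertical; top 118 mm above the bench when up, 111 mm when latched. A flat yellow collar, 56 mm diameter, lies below it with its top at 89 mm. Grip the head across its sides from above to turn it.
- bottle: Clear water bottle, 66 mm diameter, 190 mm high. Not part of the job. Origin: centre of its underside.
- dish: Round steel dish of black locknuts, 80 mm diameter, 18 mm high, standing behind the joiners. Not part of the job. Origin: centre of its underside.
- scanner: Barcode scanner standing on a round foot 84 mm across, 130 mm high. Not part of the job. Origin: centre of its underside.
Not all that is in view belongs to the job. Leave any orange look-alike of the joiner0 alone. Leave any green look-alike of the joiner1 alone.

How it is judged (in metres and radians):
On the way, in this order (a step that is already met when the one before it is completed fails the run):
1. the stop is pressed and latched (value of joint stop_press above 0.006 m and value of joint stop_twist below 0.1 rad), for 0.3 s.
2. with the stop still latched, every joiner lies in a nest (value of joint stop_press above 0.006 m and x of joiner0 in the frame of tester between -0.072 and 0.072 m and y of joiner0 in the frame of tester between -0.076 and 0.076 m and z of joiner0 in the frame of tester between 0.036 and 0.047 m and x of joiner1 in the frame of tester between -0.072 and 0.072 m and y of joiner1 in the frame of tester between -0.076 and 0.076 m and z of joiner1 in the frame of tester between 0.036 and 0.047 m and x of joiner2 in the frame of tester between -0.072 and 0.072 m and y of joiner2 in the frame of tester between -0.076 and 0.076 m and z of joiner2 in the frame of tester between 0.036 and 0.047 m and x of joiner3 in the frame of tester between -0.072 and 0.072 m and y of joiner3 in the frame of tester between -0.076 and 0.076 m and z of joiner3 in the frame of tester between 0.036 and 0.047 m), for 0.3 s.
3. the lid is shut, the stop still latched (value of joint stop_press above 0.006 m and value of joint lid below 0.04 rad), for 0.3 s.
4. the clamp is down on the shut lid, the stop still latched (all of step 3 and value of joint clamp below 0.1 rad), for 0.3 s.
5. the stop is twisted clockwise with the lid clamped (value of joint stop_twist above 0.45 rad and value of joint lid below 0.04 rad and value of joint clamp below 0.1 rad), for 0.05 s.
At the end, for the whole second after the job is handed in: Every joiner present lies flat in a nest (its middle inside the chamber and less than 47 mm above the bench), at rest; the lid is shut (under 0.04 rad), the clamp handle down (under 0.10 rad), the stop's head up (within 1.5 mm) and sprung back (under 0.15 rad) (x of joiner0 in the frame of tester between -0.072 and 0.072 m and y of joiner0 in the frame of tester between -0.076 and 0.076 m and z of joiner0 in the frame of tester between 0.036 and 0.047 m and x of joiner1 in the frame of tester between -0.072 and 0.072 m and y of joiner1 in the frame of tester between -0.076 and 0.076 m and z of joiner1 in the frame of tester between 0.036 and 0.047 m and x of joiner2 in the frame of tester between -0.072 and 0.072 m and y of joiner2 in the frame of tester between -0.076 and 0.076 m and z of joiner2 in the frame of tester between 0.036 and 0.047 m and x of joiner3 in the frame of tester between -0.072 and 0.072 m and y of joiner3 in the frame of tester between -0.076 and 0.076 m and z of joiner3 in the frame of tester between 0.036 and 0.047 m and value of joint lid below 0.04 rad and value of joint clamp below 0.1 rad and value of joint stop_press below 0.0015 m and value of joint stop_twist below 0.15 rad and linear speed of each of joiner0, joiner1, joiner2, joiner3 below 0.02 m/s); the robot touches nothing.
It fails at once if the lid is slammed (closing faster than 2.5 rad/s) (velocity of joint lid below -2.5 rad/s).
It fails at once if the water bottle is moved more than 50 mm or tipped over (distance of bottle from where it was at the start of the episode above 0.05 m or angle between bottle's own z axis and vertical above 0.5 rad).
It fails at once if the dish of locknuts is moved more than 50 mm or tipped over (distance of dish from where it was at the start of the episode above 0.05 m or angle between dish's own z axis and vertical above 0.5 rad).
It fails at once if the barcode scanner is moved more than 50 mm or tipped over (distance of scanner from where it was at the start of the episode above 0.05 m or angle between scanner's own z axis and vertical above 0.5 rad).
Of joiner0, joiner1, joiner2, joiner3 only 3 to 4 are there at a start; the rules pass over those that are not, and their reading is None.
At some moment in a run one of joiner0, joiner1, joiner2, joiner3 may be knocked a few centimetres aside while the robot is not near it.
Once in a run the grip may slacken for a moment while it holds something.
It also fails if it takes over 210 s, if anything falls off the work surface, if the arm or the gripper's body presses on something with over 40 N, if the wrist force passes 120 N, or if a joint passes its speed limit or range.

## Working session

There is one attempt and no reset: what is moved stays moved. The work goes in short steps, Python scripts to look and compute and a shell command to move; the robot and the scene stay as the last step left them, time stands still between calls to the robot, and variables do not carry over. Pictures are saved under pics/ and viewed, at most 14 in all, crops included, and the job is handed in when it is done.

```bash
ls; mkdir -p pics
cat > h.py <<'E'
import numpy as np, cv2
from rig import arm
from scipy.spatial.transform import Rotation as R
def rot(a):
    a=np.array(a,float)
    return a if a.shape==(3,3) else R.from_euler('xyz',a).as_matrix()
def snap(name):
    m=arm.camera_model(name); p,d=arm.read_camera(name); return m,p,d
def cloud(m,d):
    K=np.array(m["camera_matrix"]); v,u=np.mgrid[0:480,0:640]
    c=np.stack([(u-K[0,2])/K[0,0]*d,-(v-K[1,2])/K[1,1]*d,-d],-1)
    return c@rot(m["attitude"]).T+np.array(m["xyz"])
def proj(m,P):
    K=np.array(m["camera_matrix"]); c=(np.atleast_2d(P)-np.array(m["xyz"]))@rot(m["attitude"])
    return np.stack([K[0,0]*c[:,0]/-c[:,2]+K[0,2],K[1,1]*-c[:,1]/-c[:,2]+K[1,2]],-1)
def save(n,p,s=1): cv2.imwrite("pics/"+n,cv2.resize(p[...,::-1],None,fx=s,fy=s,interpolation=cv2.INTER_CUBIC))
E
python3 - <<'E'
from h import *
print(arm.state(), arm.tcp_to_tips)
for n in("scene","side","wrist"):
    m,p,d=snap(n); print(n,m); save(n+"0.png",p); np.savez("/tmp/%s0.npz"%n,p=p,d=d,c=cloud(m,d))
E
```

```text
pics
{'t': 0.0, 'qpos': array([-1.27749912e+00,  3.07615317e-01,  1.50767233e+00,  1.44767481e-05,
        1.32841988e+00, -7.35063208e-02]), 'joint_vel': array([-0.00072476, -0.00122112, -0.00195525,  0.00105471,  0.0006534 ,
        0.00036042]), 'effort': array([-1.21100547e-03, -4.57559538e+01, -2.51919937e+01, -2.71653444e-04,
        1.33038571e-02, -7.51487619e-06]), 'tcp_pos': array([ 206.00033718, -536.12192523,  249.35717606]), 'tool_rot': array([-3.13948452e+00, -1.69325323e-04,  3.66799859e-01]), 'contact_force': array([ 0.09772911, -0.19295367, -0.10918036]), 'torque': array([-0.0076883 , -0.01096161,  0.06908562]), 'grasp_force': 0.0, 'grip_width': 85.49908298745207} 19.0
scene {'camera_matrix': array([[441.72940491,   0.        , 319.08109598],
       [  0.        , 441.72940491, 248.57179865],
       [  0.        ,   0.        ,   1.        ]]), 'xyz': array([992.96855699, 233.98011034, 878.145189  ]), 'attitude': array([0.6572121 , 0.00488669, 2.12180795])}
side {'camera_matrix': array([[436.12154479,   0.        , 327.20820533],
       [  0.        , 436.12154479, 246.60534375],
       [  0.        ,   0.        ,   1.        ]]), 'xyz': array([ 471.68268238, -868.01583226,  562.75828439]), 'attitude': array([ 1.03882309, -0.02538633, -0.05505433])}
wrist {'camera_matrix': array([[420.66542248,   0.        , 320.25531788],
       [  0.        , 420.66542248, 246.66263225],
       [  0.        ,   0.        ,   1.        ]]), 'xyz': array([ 284.45573068, -506.48449897,  372.35442268]), 'attitude': array([-3.34179570e-01,  6.09282437e-04, -1.20504535e+00])}
```

View pics/scene0.png

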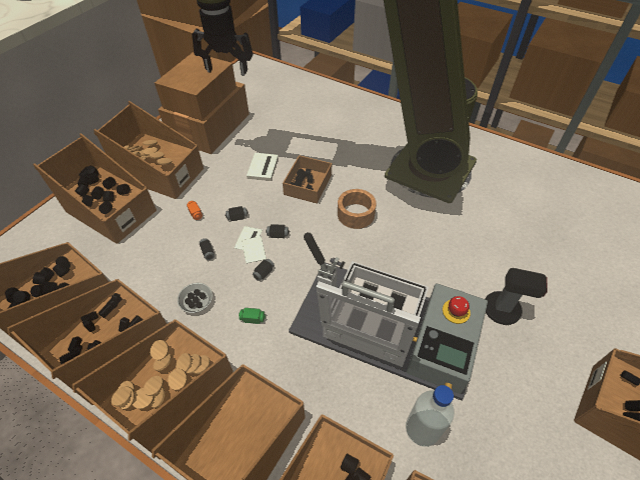

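View pics/side0.png

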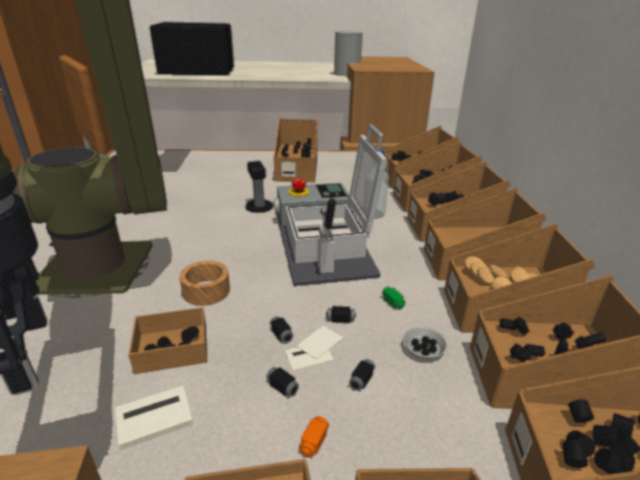

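The scene view shows four black joiners at px (236,213), (278,231), (207,249) and (263,269). The dish is at (196,299), the stop at (458,306), the scanner at (515,295) and the bottle at (430,415). The lid is open, and the clamp handle is raised at (314,248).

```bash
cat > det.py <<'E'
from h import *
def joiners(p,c,win):
    x0,x1,y0,y1=win
    m=(p.max(-1)<75)&(c[...,2]>4)&(c[...,2]<40)&(c[...,0]>x0)&(c[...,0]<x1)&(c[...,1]>y0)&(c[...,1]<y1)
    n,l,s,_=cv2.connectedComponentsWithStats(m.astype(np.uint8))
    for i in range(1,n):
        if s[i,4]<60: continue
        q=c[l==i]; t=q[q[:,2]>q[:,2].max()-7] 
        (cx,cy),(w,h),a=cv2.minAreaRect(q[:,:2].astype(np.float32))
        if w<h: a+=90
        print("blob",s[i,:].tolist(),"ctr",np.round([cx,cy],1),"wh",round(w),round(h),"ang",round(a,1),"zmax",q[:,2].max().round(1),"topmean",t.mean(0).round(1))
E
python3 - <<'E'
from det import *
for n in("scene","side"):
    f=np.load("/tmp/%s0.npz"%n); p,c=f["p"].astype(int),f["c"]
    print(n); joiners(p,c,(250,900,-700,0))
    r=(p[...,0]>140)&(p[...,1]<60)&(p[...,2]<60)&(c[...,2]>95)&(c[...,2]<130)&(c[...,0]<900)
    q=c[r]; t=q[q[:,2]>113]; print("stop",len(q),q.mean(0).round(1),t.mean(0).round(1),cv2.minEnclosingCircle(q[:,:2].astype(np.float32)))
    ctr=q.mean(0)
    for lab,z0,z1 in(("console",81,88),("base",11,17)):
        k=(abs(c[...,2]-(z0+z1)/2)<(z1-z0)/2)&(np.hypot(c[...,0]-ctr[0],c[...,1]-ctr[1])<(150 if lab=="console" else 420))
        nn,l,s,_=cv2.connectedComponentsWithStats(k.astype(np.uint8))
        for i in range(1,nn):
            if s[i,4]>250:
                q=c[l==i]; print(lab,s[i].tolist(),cv2.minAreaRect(q[:,:2].astype(np.float32)),p[l==i].mean(0).round(),q[:,2].mean())
E
```

```text
scene
blob [290, 177, 13, 10, 66] ctr [ 264.3 -292. ] wh 30 32 ang 138.5 zmax 33.5 topmean [ 268.4 -287.    28.3]
blob [228, 207, 17, 14, 181] ctr [ 444.  -367.1] wh 27 43 ang 139.2 zmax 30.3 topmean [ 442.6 -365.2   26.7]
blob [267, 225, 22, 13, 195] ctr [ 435.2 -237.3] wh 26 53 ang 120.3 zmax 30.6 topmean [ 436.  -238.8   26.5]
blob [200, 240, 14, 16, 128] ctr [ 572.6 -356.2] wh 41 24 ang 57.3 zmax 30.6 topmean [ 573.6 -354.8   26.4]
blob [253, 260, 21, 20, 217] ctr [ 552.6 -198.6] wh 26 53 ang 177.4 zmax 30.6 topmean [ 550.9 -198.1   26.3]
blob [185, 289, 21, 19, 212] ctr [ 695.3 -285.9] wh 45 43 ang 12.8 zmax 18.4 topmean [ 696.1 -286.3   13.9]
stop 170 [469.4 233.2 118.4] [469.4 233.2 118.4] ((467.6641845703125, 232.9931640625), 17.278911590576172)
console [412, 283, 76, 99, 3573] ((506.84930419921875, 239.4390869140625), (192.39697265625, 111.90254974365234), 8.535619735717773) [105. 108. 100.] 85.58866891757589
base [289, 275, 150, 114, 2009] ((551.8603515625, 91.44654846191406), (158.58653259277344, 328.06549072265625), 8.005891799926758) [82. 80. 79.] 14.208624670922545
side
[... 1014 characters left out ...]
ang 56.9 zmax 29.4 topmean [ 572.2 -358.4   26.2]
blob [268, 368, 29, 27, 467] ctr [ 441.1 -369.7] wh 24 52 ang 134.4 zmax 29.1 topmean [ 439.2 -369.    26.2]
blob [506, 417, 28, 63, 509] ctr [ 768.  -509.3] wh 99 4 ang 81.7 zmax 39.8 topmean [ 767.  -515.5   36.2]
stop 67 [465.9 224.7 117.1] [465.8 225.5 117.6] ((465.4365234375, 230.9049072265625), 17.8096981048584)
console [277, 183, 72, 21, 827] ((505.52130126953125, 238.7644500732422), (188.66514587402344, 115.91645050048828), 8.469014167785645) [109. 112. 104.] 85.85505591159634
base [277, 213, 104, 71, 1856] ((527.5232543945312, 95.87472534179688), (200.83433532714844, 348.2021484375), 8.666276931762695) [81. 79. 81.] 14.75211923070279
```

Run:
```python
from h import *
th=np.radians(8.5); Rz=np.array([[np.cos(th),-np.sin(th)],[np.sin(th),np.cos(th)]])
for n in("scene","side"):
    f=np.load("/tmp/%s0.npz"%n); p,c=f["p"].astype(int),f["c"]
    l=(c[...,:2]-[506,239])@Rz   # tester axes relative to console centre
    def box(z0,z1,x0=-130,x1=200,y0=-330,y1=70):
        m=(c[...,2]>z0)&(c[...,2]<z1)&(l[...,0]>x0)&(l[...,0]<x1)&(l[...,1]>y0)&(l[...,1]<y1)
        return l[m],c[m]
    for nm,z0,z1 in(("console",83,88),("base",11,17),("rim",73,79)):
        q,_=box(z0,z1); print(n,nm,len(q),np.percentile(q,[0.5,2,50,98,99.5],axis=0).round(1).tolist())
    q,_=box(73,79); h,e=np.histogram(q[:,1],bins=np.arange(-300,-50,6)); print([(int(a),int(b)) for a,b in zip(e,h) if b>3])
    h,e=np.histogram(q[:,0],bins=np.arange(-130,150,6)); print([(int(a),int(b)) for a,b in zip(e,h) if b>3])
    q,w=box(130,330); print("lid/clamp above130",len(q))
    k=w[:,2]>270
    print("top",q[k].mean(0) if k.any() else "",w[:,2].max())
    k=(q[:,1]<-215); print("clamp", [ (int(z),q[k&(abs(w[:,2]-z)<6)].mean(0).round(1).tolist()) for z in range(135,260,12) if (k&(abs(w[:,2]-z)<6)).any()])
    k=(q[:,1]>-200)&(q[:,1]<-70); print("lid", [ (int(z),q[k&(abs(w[:,2]-z)<6)].mean(0).round(1).tolist()) for z in range(135,330,12) if (k&(abs(w[:,2]-z)<6)).any()])
    save("t_%s.png"%n,(f["p"][230:410,270:500] if n=="scene" else f["p"][110:290,240:410]),3.2)
```

```text
scene console 3550 [[-92.3, -259.7], [-89.2, -133.9], [11.2, -2.5], [94.3, 53.5], [95.4, 54.9]]
scene base 2360 [[-97.5, -315.7], [-90.9, -314.2], [80.7, -248.4], [100.3, 47.4], [101.1, 61.4]]
scene rim 809 [[-85.0, -265.0], [-84.2, -241.3], [-68.6, -120.7], [96.3, 34.1], [193.2, 50.5]]
[(-264, 6), (-246, 19), (-240, 51), (-234, 51), (-228, 21), (-222, 18), (-216, 25), (-210, 21), (-204, 20), (-198, 13), (-192, 14), (-186, 11), (-180, 12), (-174, 12), (-168, 12), (-162, 10), (-156, 14), (-150, 16), (-144, 11), (-138, 12), (-132, 15), (-126, 17), (-120, 16), (-114, 14), (-108, 23), (-102, 23), (-96, 18), (-90, 22), (-84, 23), (-78, 79), (-72, 80), (-66, 7), (-60, 9)]
[(-88, 76), (-82, 127), (-76, 194), (-70, 27), (-64, 23), (-58, 23), (-52, 24), (-46, 24), (-40, 25), (-34, 28), (-28, 17), (-22, 17), (-16, 14), (-10, 20), (92, 156)]
lid/clamp above130 4941
top [ 116.18764853 -152.92779417] 298.928589398339
clamp [(135, [37.8, -256.6]), (147, [10.0, -258.1]), (159, [22.7, -262.6]), (171, [37.6, -268.9]), (183, [36.4, -272.7]), (195, [40.9, -273.6]), (207, [41.3, -275.3]), (219, [110.2, 
[... 1450 characters left out ...]
)]
lid/clamp above130 2208
top [ 111.18910581 -159.92229428] 298.1190160504708
clamp [(135, [28.2, -264.6]), (147, [22.8, -263.6]), (159, [32.3, -268.2]), (171, [44.5, -269.2]), (183, [37.8, -277.1]), (195, [34.9, -282.1]), (207, [50.6, -271.6]), (219, [102.4, -235.6]), (231, [104.1, -236.4]), (243, [105.3, -234.7]), (255, [107.2, -232.3])]
lid [(135, [91.1, -137.4]), (147, [92.5, -134.3]), (159, [93.9, -135.3]), (171, [95.4, -136.6]), (183, [96.8, -133.2]), (195, [98.4, -136.6]), (207, [99.8, -134.6]), (219, [101.2, -137.9]), (231, [102.7, -135.2]), (243, [102.1, -138.6]), (255, [105.8, -136.9]), (267, [109.8, -159.5]), (279, [110.9, -158.4]), (291, [111.2, -164.2]), (303, [112.8, -150.4])]
```

View pics/t_scene.png

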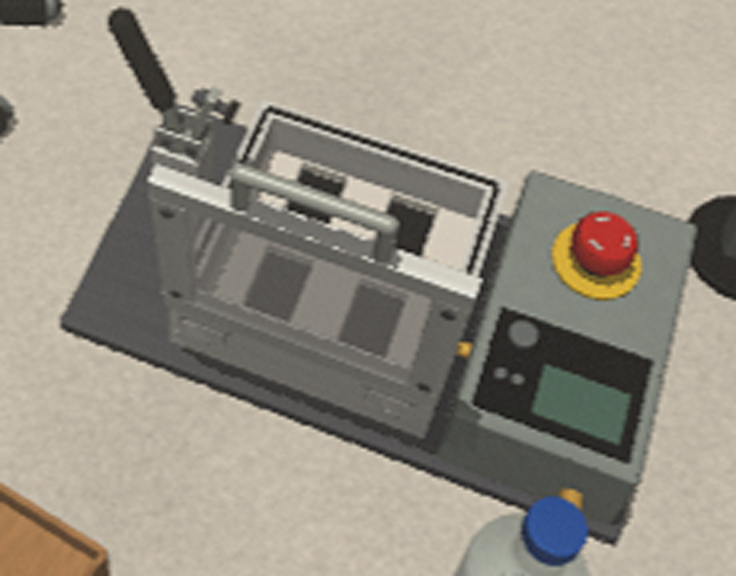

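Tester origin ≈ (529, 84) with yaw ≈ 0.148 (the lid is at the back, towards +x), and the stop is at ≈ (467.5, 232). Next I'll move to the stop and press it with closed fingers.

```bash
python3 - <<'E'
from h import *
th=0.148; Rz=np.array([[np.cos(th),-np.sin(th)],[np.sin(th),np.cos(th)]])
for n in("scene","side"):
    f=np.load("/tmp/%s0.npz"%n); p,c=f["p"].astype(int),f["c"]
    l=(c[...,:2]-[529,84])@Rz
    m=(p.max(-1)<70)&(c[...,2]>120)&(c[...,2]<240)&(abs(l[...,0])<80)&(l[...,1]<-85)&(l[...,1]>-160)
    q=np.c_[l[m],c[m][:,2]]; print(n,len(q),q.mean(0).round(1)); 
    for z in range(125,225,12):
        k=abs(q[:,2]-z)<6
        if k.any(): print(z,q[k].mean(0).round(1),k.sum())
    r=(p[...,0]>140)&(p[...,1]<60)&(p[...,2]<60)&(c[...,2]>95)&(c[...,2]<130)&(c[...,0]<900)
    print((c[r][:,:2].min(0)+c[r][:,:2].max(0))/2, np.ptp(c[r][:,:2],axis=0))
    # red image centroid, undistorted ray to z=110
E
python3 -m inch '[[0.06,0,0,0,0],[0.12,0.05,0,0,0],[0.18,0.1,0,0,0],[0.21,0.15,0,0,0],[0.22,0.21,0,0,0]]'
python3 -m inch '[[0,0.06,0,0,0],[0,0.12,0,0,0],[0,0.18,0,0,0],[0,0.24,0,0,0],[0,0.30,0,0,0]]'
python3 -m inch '[[0,0.06,0,0,0],[0,0.12,0,0,0],[0.01,0.18,-0.01,0,0],[0.03,0.24,-0.03,0,0],[0.0415,0.259,-0.05,0,0]]'
```

```text
scene 232 [ -13.7 -141.5  169.9]
137 [ -12.5 -129.4  137.5] 25
149 [ -13.8 -125.2  148.7] 49
161 [ -13.2 -140.3  161.1] 33
173 [ -13.5 -145.4  172.7] 38
185 [ -13.6 -150.1  184.7] 36
197 [ -14.2 -154.   196.6] 36
209 [ -15.8 -157.   205.2] 15
[468.45901206 232.93133105] [32.36282734 34.40720162]
side 148 [ -23.  -146.4  157. ]
125 [ -20.9 -140.1  130.3] 5
137 [ -21.7 -138.9  137.4] 32
149 [ -23.  -137.9  148.8] 37
161 [ -23.1 -151.4  161. ] 30
173 [ -23.3 -155.4  172.1] 27
185 [ -25.5 -158.2  183.1] 11
197 [ -27.5 -156.2  195.4] 4
209 [ -19.6 -158.4  207.3] 2
[466.31601633 230.69300187] [29.55563981 34.44256317]
t: 0.78
tcp_pos: [421.5, -346.6, 249.8]
tool_rot: [3.141, -0.001, 0.367]
contact_force: [0.7, 0.6, -0.4]
grip_width: 0.2
grasp_force: 0.0
t: 1.4
tcp_pos: [419.1, -45.9, 250.3]
tool_rot: [3.142, -0.0, 0.366]
contact_force: [0.7, 1.4, 1.1]
grip_width: -0.2
grasp_force: 0.0
t: 2.02
tcp_pos: [461.7, 214.6, 200.0]
tool_rot: [-3.141, -0.002, 0.37]
contact_force: [0.3, -0.7, -0.2]
grip_width: -0.2
grasp_force: 0.0
```

```bash
python3 -m inch '[[0,0,-0.03,0,0],[0,0,-0.05,0,0],[0,0,-0.058,0,0],[0,0,-0.06,0,0],[0,0,-0.06,0,0]]'
python3 -m inch '[[0,0,-0.004,0,0],[0,0,-0.007,0,0],[0,0,-0.010,0,0],[0,0,-0.011,0,0],[0,0,-0.011,0,0]]'
```

```text
t: 2.65
tcp_pos: [461.5, 211.3, 140.9]
tool_rot: [3.142, -0.001, 0.367]
contact_force: [1.2, -0.1, -0.7]
grip_width: 0.1
grasp_force: 0.0
t: 3.28
tcp_pos: [461.3, 211.3, 129.8]
tool_rot: [3.141, -0.001, 0.367]
contact_force: [-0.8, -0.3, 6.4]
grip_width: -0.1
grasp_force: 2.9
```

The last row fell short, so the tool stands about 21 mm off centre. I'll lift, recentre, press again and look.

```bash
python3 -m inch '[[0,0,0.02,0,0],[0.003,0.01,0.025,0,0],[0.006,0.02,0.025,0,0],[0.006,0.0205,0.01,0,0],[0.006,0.0205,0.003,0,0]]'
python3 -m inch '[[0,0,-0.003,0,0],[0,0,-0.005,0,0],[0,0,-0.006,0,0],[0,0,-0.006,0,0],[0,0,-0.006,0,0]]'
python3 -m inch '[[0,0,0.04,0,0],[0,0,0.1,0,0],[0,-0.05,0.15,0,0],[-0.01,-0.11,0.15,0.1,0.08],[-0.02,-0.17,0.15,0.28,0.08]]'
python3 - <<'E'
from h import *
m,p,d=snap("scene"); c=cloud(m,d); p=p.astype(int)
r=(p[...,0]>140)&(p[...,1]<60)&(p[...,2]<60)&(c[...,2]>90)&(c[...,2]<130)&(c[...,0]<900)
q=c[r]; print(len(q),q.mean(0),q[:,2].max(), np.median(q[:,2])); print(((q[:,:2].min(0)+q[:,:2].max(0))/2))
q=np.load("/tmp/scene0.npz")["c"]; o=q[r]; print(np.median(o[:,2]),o[:,2].max())
E
```

```text
t: 3.9
tcp_pos: [465.5, 231.5, 130.1]
tool_rot: [3.141, 0.004, 0.367]
contact_force: [-0.7, -0.1, -0.7]
grip_width: 0.2
grasp_force: 0.3
t: 4.53
tcp_pos: [465.8, 231.4, 129.5]
tool_rot: [-3.141, 0.0, 0.367]
contact_force: [-10.1, -2.7, 33.5]
grip_width: 0.4
grasp_force: 16.6
t: 5.15
tcp_pos: [448.7, 69.5, 276.4]
tool_rot: [3.141, -0.0, 0.632]
contact_force: [0.6, 0.5, -0.6]
grip_width: 35.5
grasp_force: 0.0
175 [470.15034977 232.88973482 111.32972634] 114.83605864748006 111.41189268293897
[469.10051475 232.80415008]
118.00130497840621 878.1451890019313
```

The stop is latched: its head is now at 111 mm, down from 118. Now the joiners, starting at (550,-201).

```bash
python3 -m inch '[[0,-0.05,0,-0.15,0.08],[0.02,-0.11,0,-0.32,0.08],[0.045,-0.16,0,-0.49,0.08],[0.07,-0.21,0,-0.62,0.08],[0.10,-0.255,0,-0.68,0.08]]'
python3 -m inch '[[0,0,0,0,0.08],[0,0,0,0,0.08],[0,0,0,0,0.08],[0,0,0,0,0.08],[0,0,0,0,0.08]]'
cat >> det.py <<'E'
def look(win=(300,700,-520,-100),save_as=None):
    m,p,d=snap("wrist"); c=cloud(m,d); joiners(p.astype(int),c,win)
    s=arm.state(); print("tcp",s["tcp_pos"].round(1),s["tool_rot"].round(3),"w",s["grip_width"])
    if save_as: save(save_as,p)
E
python3 - <<'E'
from det import *
look(save_as="w1.png")
E
```

```text
t: 5.82
tcp_pos: [548.8, -185.6, 274.9]
tool_rot: [-3.141, 0.002, -0.058]
contact_force: [0.7, 0.9, 0.2]
grip_width: 80.3
grasp_force: 0.0
t: 6.45
tcp_pos: [548.8, -183.0, 276.7]
tool_rot: [3.141, -0.0, -0.053]
contact_force: [-0.7, -0.1, 0.1]
grip_width: 80.0
grasp_force: 0.0
blob [425, 7, 18, 18, 252] ctr [ 693.7 -285.4] wh 12 14 ang 97.4 zmax 12.4 topmean [ 694.2 -285.3   10. ]
blob [416, 7, 47, 39, 782] ctr [ 683.2 -291.9] wh 21 41 ang 121.6 zmax 16.6 topmean [ 683.3 -290.6   12.5]
blob [406, 8, 17, 10, 115] ctr [ 697.  -269.4] wh 6 12 ang 90.8 zmax 12.1 topmean [ 697.4 -269.3    9.9]
blob [261, 61, 43, 29, 136] ctr [ 654.2 -157.2] wh 4 42 ang 121.2 zmax 24.5 topmean [ 654.6 -157.9   21.5]
blob [476, 136, 61, 50, 1615] ctr [ 573.2 -353.2] wh 54 25 ang 56.3 zmax 27.5 topmean [ 572.4 -353.9   24.9]
blob [324, 163, 29, 63, 1367] ctr [ 549.7 -199.9] wh 25 58 ang 175.0 zmax 27.2 topmean [ 550.  -199.7   24.7]
blob [587, 223, 17, 19, 79] ctr [ 500.6 -444.4] wh 5 20 ang 152.4 zmax 17.2 topmean [ 498.2 -443.7   13. ]
blob [479, 267, 53, 49, 1496] ctr [ 440.8 -365.5] wh 25 58 ang 136.3 zmax 28.0 topmean [ 441.8 -364.9   24.8]
blob [354, 283, 53, 42, 1297] ctr [ 435.6 -240.6] wh 26 54 ang 119.5 zmax 27.4 topmean [ 436.2 -239.3   24.6]
blob [403, 397, 44, 31, 841] ctr [ 303.8 -283.6] wh 5 42 ang 98.0 zmax 40.0 topmean [ 303.7 -285.7   36.5]
blob [270, 399, 19, 18, 137] ctr [ 312.8 -125.5] wh 22 3 ang 60.3 zmax 27.3 topmean [ 313.8 -123.4   22.9]
blob [253, 406, 14, 15, 89] ctr [ 318.7 -107.2] wh 14 3 ang 86.9 zmax 40.0 topmean [ 318.8 -108.5   37.3]
blob [281, 418, 12, 14, 69] ctr [ 305.9 -134.6] wh 16 3 ang 50.0 zmax 40.0 topmean [ 306.5 -134.1   36.9]
tcp [ 548.8 -183.2  276.7] [ 3.141 -0.    -0.053] w 79.85131267413708
```

View pics/w1.png

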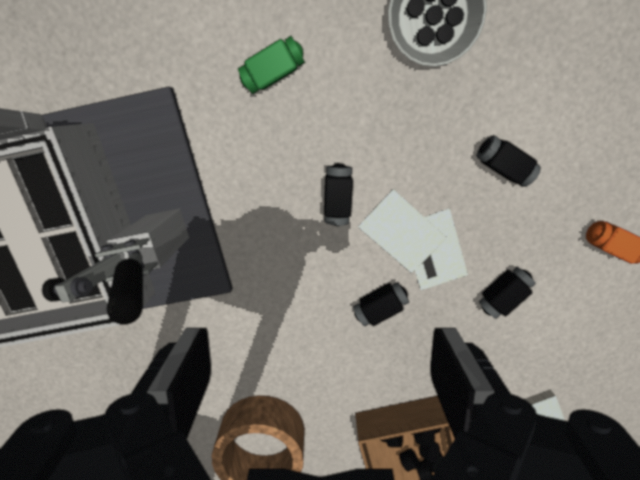

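The wrist view shows the joiners at px (338,195), (508,162), (508,290) and (381,304), none of them obstructed. The orange and green look-alikes are separate from these. Grasping the one at (550,-200).

```bash
python3 -m inch '[[0,-0.017,-0.05,0,0.06],[0.001,-0.017,-0.11,0,0.06],[0.001,-0.017,-0.17,0,0.06],[0.001,-0.017,-0.22,0,0.06],[0.001,-0.017,-0.245,0,0.06]]'
python3 -m inch '[[0,0,-0.009,0,0.06],[0,0,-0.009,0,0.01],[0,0,-0.009,0,0.01],[0,0,-0.009,0,0.01],[0,0,-0.009,0,0.01]]'
python3 -m inch '[[0,0,0.0,0,0.01],[0,0,0.02,0,0.01],[0,0,0.07,0,0.01],[0,0,0.12,0,0.01],[0,0,0.18,0,0.01]]'
```

```text
t: 7.12
tcp_pos: [548.3, -199.9, 28.5]
tool_rot: [-3.14, 0.004, -0.054]
contact_force: [0.9, -0.7, 0.0]
grip_width: 59.6
grasp_force: 0.0
t: 7.75
tcp_pos: [551.2, -201.3, 23.9]
tool_rot: [3.14, -0.003, -0.054]
contact_force: [-0.0, -0.1, 6.4]
grip_width: 24.7
grasp_force: 60.0
t: 8.38
tcp_pos: [549.0, -200.4, 203.3]
tool_rot: [-3.141, 0.002, -0.054]
contact_force: [1.2, -0.7, -0.6]
grip_width: 24.8
grasp_force: 59.2
```

Run:
```python
from h import *
th=0.148; Rz=np.array([[np.cos(th),-np.sin(th)],[np.sin(th),np.cos(th)]])
for n in("scene0","side0"):
    f=np.load("/tmp/%s.npz"%n); p,c=f["p"].astype(int),f["c"]
    l=(c[...,:2]-[529,84])@Rz
    m=(abs(l)<75).all(-1)&(c[...,2]>24)&(c[...,2]<36)&(p.max(-1)<90)
    k,lab,s,_=cv2.connectedComponentsWithStats(m.astype(np.uint8))
    for i in range(1,k):
        if s[i,4]>25: q=l[lab==i]; print(n,s[i].tolist(),q.min(0).round(),q.max(0).round(),c[lab==i][:,2].mean().round(1))
    m=(abs(l)<76).all(-1)&(c[...,2]>36)&(c[...,2]<41)&(p.max(-1)>150); q=l[m]; print("plate",len(q),q.min(0),q.max(0)); 
    print("y",np.histogram(q[:,1],bins=np.arange(-78,79,6))[0].tolist()); print("x",np.histogram(q[:,0],bins=np.arange(-78,79,6))[0].tolist())
```

```text
scene0 [363, 283, 14, 8, 55] [-69. -47.] [-57. -16.] 31.4
scene0 [360, 293, 14, 7, 39] [-41. -46.] [-32. -16.] 31.1
scene0 [391, 293, 15, 17, 141] [-68.  20.] [-32.  50.] 31.0
plate 409 [-72.54683921 -69.46144683] [-28.42721548  75.96696347]
y [0, 9, 23, 20, 26, 6, 2, 2, 4, 2, 6, 24, 23, 28, 23, 27, 5, 3, 2, 4, 3, 6, 45, 44, 43, 29]
x [7, 87, 80, 71, 35, 24, 25, 61, 19, 0, 0, 0, 0, 0, 0, 0, 0, 0, 0, 0, 0, 0, 0, 0, 0, 0]
side0 [331, 225, 16, 4, 32] [27. 36.] [70. 52.] 31.2
side0 [299, 228, 21, 3, 44] [-56.  36.] [-5. 51.] 31.7
plate 343 [-61.11237738  -6.67515475] [68.10451428 75.99867308]
y [0, 0, 0, 0, 0, 0, 0, 0, 0, 0, 0, 1, 33, 34, 46, 33, 17, 0, 1, 1, 2, 22, 47, 48, 32, 26]
x [0, 0, 5, 25, 21, 22, 17, 22, 22, 23, 20, 12, 12, 14, 2, 0, 1, 9, 8, 21, 21, 19, 21, 20, 6, 0]
```

```bash
python3 -m inch '[[-0.05,0.02,0.0,0,0.01],[-0.1,0.05,0,0,0.01],[-0.11,0.11,0,0.1,0.01],[-0.11,0.17,0,0.2,0.01],[-0.11,0.23,0,0.2,0.01]]'
python3 -m inch '[[0.01,0.05,0.0,0,0.01],[0.03,0.08,0,0,0.01],[0.05,0.084,0,0,0.01],[0.05,0.084,0,0,0.01],[0.05,0.084,0,0,0.01]]'
python3 - <<'E'
from det import *
m,p,d=snap("wrist"); c=cloud(m,d); s=arm.state(); print(s["tcp_pos"],s["tool_rot"],s["grip_width"]); save("w2.png",p); np.savez("/tmp/w2.npz",p=p,d=d,c=c)
E
```

```text
t: 9.0
tcp_pos: [439.4, 30.6, 202.9]
tool_rot: [3.141, -0.002, 0.146]
contact_force: [1.5, -0.4, -0.1]
grip_width: 24.9
grasp_force: 59.2
t: 9.62
tcp_pos: [488.7, 112.7, 202.0]
tool_rot: [3.141, 0.002, 0.146]
contact_force: [-0.8, -0.2, -0.5]
grip_width: 25.0
grasp_force: 59.3
[488.59572436 112.55528767 202.07926394] [3.14153938e+00 1.64242976e-03 1.45533274e-01] 24.778408588816482
```

View pics/w2.png

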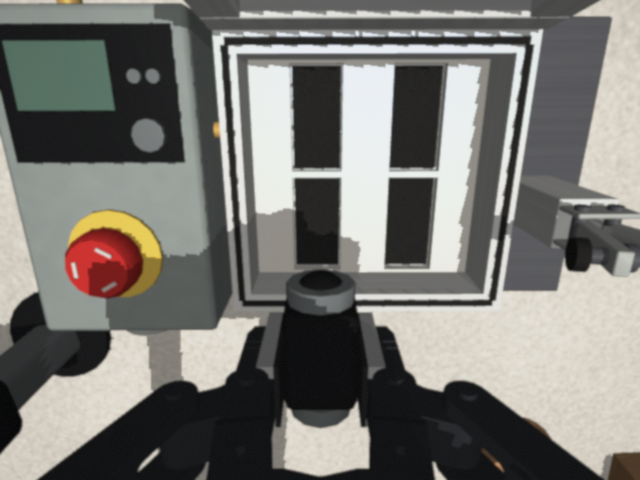

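Run:
```python
from det import *
f=np.load("/tmp/w2.npz"); p,c=f["p"].astype(int),f["c"]
m=arm.camera_model("wrist"); K=m["camera_matrix"]; Rm=rot(m["attitude"])
def ray(u,v,z):
    r=Rm@np.array([(u-K[0,2])/K[0,0],-(v-K[1,2])/K[1,1],-1]); return np.array(m["xyz"])+r*(z-m["xyz"][2])/r[2]
th=0.148; Rz=np.array([[np.cos(th),-np.sin(th)],[np.sin(th),np.cos(th)]])
for nm,b in dict(n1=(295,341,178,265),n3=(292.5,341.5,66,170),n0=(388,437,178,266),n2=(391,446,66,171)).items():
    P=np.array([ray(u,v,38)[:2] for u in b[:2] for v in b[2:]]); L=(P-[529,84])@Rz
    print(nm,P.mean(0).round(1),L.mean(0).round(1),L.min(0).round(1),L.max(0).round(1))
# yaw from left and right nest edges
a=ray(295,265,38)-ray(292.5,66,38); print("edge yaw",np.arctan2(-a[1],-a[0]))
a=ray(233,303,76)-ray(493,306,76);print("front rim yaw",np.arctan2(-a[0],a[1]))
s=np.array([488.6,112.55]); 
k=(p.max(-1)<110)&(c[...,2]>140)&(c[...,2]<215)&(np.abs((c[...,:2]-s)@Rz)<[40,14]).all(-1); q=np.c_[(c[k][:,:2]-s)@Rz,c[k][:,2]]
print(len(q),q.min(0),q.max(0))
for x in range(-40,41,8):
    j=abs(q[:,0]-x)<4
    if j.sum()>5: print(x,q[j][:,1].mean().round(1),np.percentile(q[j][:,2],95).round(1),j.sum())
```

```text
n1 [490.3 113.8] [-33.9  35.2] [-66.   18.5] [-1.9 52.2]
n3 [559.4 124.4] [36.  35.5] [ 3.4 19. ] [68.6 52.3]
n0 [499.5  47.4] [-34.6 -31.8] [-67. -52.] [ -2.1 -12.8]
n2 [568.6  58.6] [ 35.4 -30.9] [  2.5 -52. ] [ 68.4 -11.2]
edge yaw 0.13641351901523663
front rim yaw 0.13103786298476042
11070 [-27.95190337 -13.99590834 177.88150112] [ 28.6883254   13.99826413 214.99997026]
-24 -0.2 202.7 754
-16 -0.3 204.2 1148
-8 -0.3 209.0 1528
0 -0.3 209.4 1631
8 0.3 211.9 1989
16 -0.2 203.9 1996
24 0.0 201.8 1982
32 -0.1 193.6 42
```

The wrist view shows the nests at px (317,221), (316,118), (412,222) and (418,118), well aligned with the gripper. The fingertips are level with the joiner's underside, so I'll release just above the plate and let it drop 8 mm. Later joiners I'll grip higher.

```bash
python3 -m inch '[[0.0015,0.001,-0.04,0,0.01],[0.0015,0.001,-0.08,0,0.01],[0.0015,0.001,-0.12,0,0.01],[0.0015,0.001,-0.134,0,0.01],[0.0015,0.001,-0.138,0,0.01]]'
python3 -m inch '[[0,0,-0.001,0,0.01],[0,0,-0.002,0,0.02],[0,0,-0.002,0,0.030],[0,0,-0.002,0,0.034],[0,0,-0.002,0,0.034]]'
python3 -m inch '[[0,0,0.01,0,0.034],[0,0,0.05,0,0.036],[0,0,0.11,0,0.04],[-0.03,-0.03,0.16,0,0.06],[-0.06,-0.08,0.16,0,0.06]]'
python3 - <<'E'
from det import *
m,p,d=snap("wrist"); c=cloud(m,d); joiners(p.astype(int),c-[0,0,30],(420,620,20,170)); s=arm.state(); print(s["tcp_pos"]); save("w3.png",p)
E
```

```text
t: 10.3
tcp_pos: [491.0, 113.7, 64.1]
tool_rot: [3.142, 0.001, 0.146]
contact_force: [1.1, -0.0, 0.4]
grip_width: 24.6
grasp_force: 59.3
t: 10.92
tcp_pos: [491.7, 114.2, 62.6]
tool_rot: [3.142, -0.001, 0.146]
contact_force: [-0.7, -0.2, 0.2]
grip_width: 34.0
grasp_force: 0.0
t: 11.55
tcp_pos: [434.5, 34.2, 226.9]
tool_rot: [3.14, -0.011, 0.15]
contact_force: [0.3, -1.5, -0.1]
grip_width: 60.0
grasp_force: 0.0
blob [137, 0, 28, 185, 1119] ctr [505.3 160.1] wh 118 3 ang 9.0 zmax 22.7 topmean [509.3 160.9  18.7]
blob [206, 94, 35, 78, 2157] ctr [488.  109.4] wh 53 19 ang 7.7 zmax 27.5 topmean [489.3 109.7  24.5]
[426.99733138  28.78367669 224.71359579]
```

View pics/w3.png

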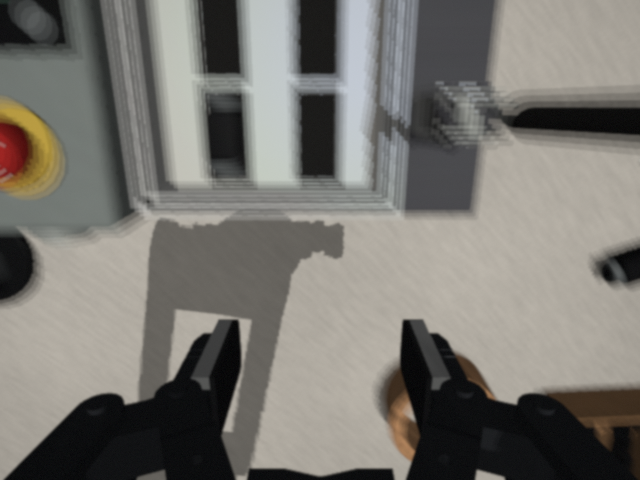

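The first joiner lies in nest1, at px (227,140). Next is the one at (573,-353).

```bash
python3 -m inch '[[0,-0.055,0,0.15,0.06],[0,-0.11,0,0.3,0.06],[0,-0.17,0,0.45,0.06],[0.01,-0.23,0,0.6,0.06],[0.05,-0.27,0,0.75,0.06]]'
python3 -m inch '[[0.04,-0.04,0,0.09,0.06],[0.07,-0.08,0,0.09,0.06],[0.09,-0.1,-0.03,0.09,0.06],[0.09,-0.1,-0.03,0.09,0.06],[0.09,-0.1,-0.03,0.09,0.06]]'
python3 - <<'E'
from det import *
look()
E
```

```text
t: 12.22
tcp_pos: [479.9, -238.2, 222.9]
tool_rot: [-3.141, 0.001, 0.898]
contact_force: [-0.1, -0.5, -0.6]
grip_width: 59.8
grasp_force: 0.0
t: 12.85
tcp_pos: [570.8, -335.0, 192.3]
tool_rot: [-3.14, -0.0, 0.986]
contact_force: [0.4, -0.3, -0.1]
grip_width: 60.2
grasp_force: 0.0
blob [420, 24, 17, 21, 197] ctr [ 697.1 -270.1] wh 6 13 ang 90.1 zmax 12.1 topmean [ 697.2 -270.1    9.8]
blob [423, 49, 24, 23, 389] ctr [ 693.7 -285.6] wh 12 14 ang 90.3 zmax 12.3 topmean [ 693.9 -285.6   10.1]
blob [398, 53, 24, 23, 415] ctr [ 679.1 -278.5] wh 14 14 ang 29.6 zmax 14.8 topmean [ 678.9 -278.6   12.1]
blob [411, 73, 45, 22, 781] ctr [ 686.4 -298.3] wh 13 30 ang 147.0 zmax 16.3 topmean [ 685.6 -297.8   12.4]
blob [54, 185, 84, 59, 2994] ctr [ 435.5 -241.2] wh 27 55 ang 119.3 zmax 27.2 topmean [ 436.1 -239.8   24.4]
blob [321, 202, 35, 74, 2297] ctr [ 573.4 -353.6] wh 55 25 ang 56.5 zmax 27.5 topmean [ 573.6 -353.    24.7]
blob [174, 313, 49, 41, 909] ctr [ 436.2 -351.3] wh 34 25 ang 5.7 zmax 26.9 topmean [ 435.5 -353.8   24. ]
blob [0, 321, 49, 60, 1608] ctr [ 304.9 -286.5] wh 9 45 ang 91.0 zmax 40.0 topmean [ 306.2 -296.8   36.3]
blob [240, 325, 5, 22, 80] ctr [ 462.9 -381.1] wh 15 3 ang 63.5 zmax 20.1 topmean [ 463.3 -381.2   16.5]
blob [312, 363, 24, 9, 67] ctr [ 501. -444.] wh 4 20 ang 153.5 zmax 14.7 topmean [ 500.3 -443.9   11. ]
tcp [ 570.9 -334.9  193. ] [-3.141 -0.     0.987] w 60.277961523657424
```

```bash
python3 -m inch '[[0.0025,-0.0185,-0.02,0,0.06],[0.0025,-0.0185,-0.07,0,0.06],[0.0025,-0.0185,-0.12,0,0.06],[0.0025,-0.0185,-0.155,0,0.06],[0.0025,-0.0185,-0.163,0,0.06]]'
python3 -m inch '[[0.0,0,-0.0,0,0.04],[0,0,-0.0,0,0.01],[0,0,-0.00,0,0.01],[0,0,-0.00,0,0.01],[0,0,0.0,0,0.01]]'
python3 -m inch '[[0,0,0.01,0,0.01],[0,0,0.06,0,0.01],[-0.03,0.03,0.12,-0.15,0.01],[-0.07,0.07,0.17,-0.3,0.01],[-0.11,0.11,0.19,-0.45,0.01]]'
```

```text
t: 13.52
tcp_pos: [571.8, -353.5, 26.2]
tool_rot: [-3.136, 0.0, 0.986]
contact_force: [0.5, -0.6, 0.3]
grip_width: 59.7
grasp_force: 0.0
t: 14.15
tcp_pos: [575.3, -355.3, 31.5]
tool_rot: [3.138, 0.0, 0.986]
contact_force: [-0.2, -0.3, 6.9]
grip_width: 24.3
grasp_force: 62.5
t: 14.78
tcp_pos: [476.9, -256.9, 213.4]
tool_rot: [3.138, -0.002, 0.531]
contact_force: [0.4, 0.2, 0.5]
grip_width: 24.3
grasp_force: 61.6
```

```bash
python3 -m inch '[[-0.015,0.055,0.0,-0.15,0.01],[-0.02,0.115,0,-0.3,0.01],[-0.02,0.175,0,-0.39,0.01],[-0.02,0.235,0,-0.39,0.01],[0.0,0.28,0,-0.39,0.01]]'
python3 -m inch '[[0.035,0.01,0,0,0.01],[0.035,0.01,0,0,0.01],[0.035,0.01,0,0,0.01],[0.035,0.01,0,0,0.01],[0.035,0.01,0,0,0.01]]'
python3 - <<'E'
from det import *
m,p,d=snap("wrist"); c=cloud(m,d); s=arm.state(); print(s["tcp_pos"],s["tool_rot"],s["grip_width"]); p=p.astype(int)
th=s["tool_rot"][2]; Rz=np.array([[np.cos(th),-np.sin(th)],[np.sin(th),np.cos(th)]])
k=(p.max(-1)<110)&(c[...,2]>140)&(c[...,2]<s["tcp_pos"][2]+10)&(np.abs((c[...,:2]-s["tcp_pos"][:2])@Rz)<[45,14]).all(-1); q=np.c_[(c[k][:,:2]-s["tcp_pos"][:2])@Rz,c[k][:,2]-s["tcp_pos"][2]]
for x in range(-40,41,8):
    j=abs(q[:,0]-x)<4
    if j.sum()>5: print(x,q[j][:,1].mean().round(1),np.percentile(q[j][:,2],[50,95]).round(1),j.sum())
E
```

```text
t: 15.4
tcp_pos: [474.4, 25.4, 211.1]
tool_rot: [-3.141, 0.001, 0.147]
contact_force: [0.6, -0.6, -0.5]
grip_width: 24.3
grasp_force: 61.6
t: 16.02
tcp_pos: [510.7, 32.5, 210.6]
tool_rot: [-3.142, 0.0, 0.145]
contact_force: [0.2, -0.6, -0.4]
grip_width: 24.3
grasp_force: 61.6
[510.93110268  32.58126464 210.65667747] [-3.14156231e+00  2.81198424e-04  1.45225061e-01] 24.244602958154584
-32 2.0 [-8.8 -8. ] 15
-24 -0.4 [-8.3 -6.8] 714
-16 -0.5 [-6.4 -5.5] 1098
-8 -0.5 [-6.2  2. ] 1424
0 -0.6 [-6.2  3.9] 1511
8 0.4 [-6.1  7. ] 1936
16 -0.3 [-7.5 -5.7] 1700
24 -0.1 [-14.1  -8.1] 1665
```

```bash
python3 -m inch '[[-0.011,0.015,0,0,0.01],[-0.011,0.015,-0.04,0,0.01],[-0.011,0.015,-0.09,0,0.01],[-0.011,0.015,-0.125,0,0.01],[-0.011,0.015,-0.135,0,0.01]]'
python3 -m inch '[[0,0,-0.005,0,0.01],[0,0,-0.01,0,0.01],[0,0,-0.013,0,0.01],[0,0,-0.013,0,0.034],[0,0,-0.013,0,0.034]]'
python3 -m inch '[[0,0,0.01,0,0.034],[0,0,0.05,0,0.036],[0,0,0.11,0,0.04],[-0.03,-0.02,0.16,0,0.06],[-0.06,-0.06,0.16,0,0.06]]'
python3 - <<'E'
from det import *
m,p,d=snap("wrist"); c=cloud(m,d); joiners(p.astype(int),c-[0,0,30],(420,620,0,170)); s=arm.state(); print(s["tcp_pos"])
E
```

```text
t: 16.7
tcp_pos: [498.1, 48.8, 73.8]
tool_rot: [-3.141, 0.005, 0.146]
contact_force: [-0.1, 0.5, -0.9]
grip_width: 24.2
grasp_force: 61.6
t: 17.32
tcp_pos: [500.9, 48.1, 63.1]
tool_rot: [3.142, -0.001, 0.146]
contact_force: [-1.0, 0.1, -0.2]
grip_width: 34.0
grasp_force: 0.0
t: 17.95
tcp_pos: [443.5, -12.3, 227.7]
tool_rot: [3.138, -0.011, 0.149]
contact_force: [0.3, -1.2, -1.0]
grip_width: 60.0
grasp_force: 0.0
blob [52, 0, 49, 191, 3336] ctr [506.3 160.5] wh 120 3 ang 8.9 zmax 33.8 topmean [509.3 160.9  29.4]
blob [136, 96, 42, 77, 2386] ctr [489.3 109.8] wh 52 20 ang 5.6 zmax 27.3 topmean [489.  109.5  24.5]
blob [230, 96, 38, 80, 2403] ctr [497.9  44.4] wh 54 23 ang 9.6 zmax 27.6 topmean [499.   45.   24.6]
[436.67187011 -15.98155153 225.31692024]
```

Two are seated. Next is the one at (436,-240), with the tool turned so the camera faces away from the lid.

```bash
python3 -m inch '[[0,-0.03,0,0.17,0.06],[0,-0.06,0,0.34,0.06],[0,-0.09,0,0.51,0.06],[0,-0.12,0,0.68,0.06],[0,-0.15,0,0.85,0.06]]'
python3 -m inch '[[0,-0.03,0,0.17,0.06],[0,-0.06,0,0.34,0.06],[0,-0.07,-0.01,0.51,0.06],[0,-0.07,-0.02,0.68,0.06],[0,-0.07,-0.03,0.85,0.06]]'
python3 -m inch '[[0,0,0,0.17,0.06],[0,0,0,0.24,0.06],[0,0,0,0.24,0.06],[0,0,0,0.24,0.06],[0,0,0,0.24,0.06]]'
python3 - <<'E'
from det import *
look()
E
```

```text
t: 18.62
tcp_pos: [440.3, -162.9, 223.2]
tool_rot: [3.141, 0.0, 1.002]
contact_force: [0.2, 0.7, 0.3]
grip_width: 59.8
grasp_force: 0.0
t: 19.25
tcp_pos: [440.4, -232.2, 192.8]
tool_rot: [3.142, 0.0, 1.851]
contact_force: [-0.4, -0.6, 0.1]
grip_width: 60.1
grasp_force: 0.0
t: 19.88
tcp_pos: [440.5, -231.9, 192.7]
tool_rot: [3.142, 0.0, 2.086]
contact_force: [-0.8, 0.2, -0.2]
grip_width: 59.8
grasp_force: 0.0
blob [100, 167, 32, 64, 1124] ctr [ 303.8 -286. ] wh 2 42 ang 101.2 zmax 40.0 topmean [ 303.8 -286.5   36.6]
blob [291, 185, 35, 75, 2337] ctr [ 432.2 -237.3] wh 25 55 ang 119.4 zmax 27.3 topmean [ 432.1 -236.6   24.7]
blob [596, 229, 44, 69, 1366] ctr [ 653.1 -150.2] wh 12 56 ang 107.4 zmax 25.4 topmean [ 651.2 -149.5   21.3]
blob [65, 320, 6, 24, 92] ctr [ 304.  -421.9] wh 2 23 ang 111.0 zmax 10.9 topmean [ 304.  -421.6    6.9]
blob [237, 321, 28, 66, 1103] ctr [ 442.5 -361.8] wh 21 52 ang 126.9 zmax 27.2 topmean [ 447.1 -364.1   24.6]
blob [503, 372, 51, 29, 200] ctr [ 666.5 -273.1] wh 48 16 ang 64.7 zmax 17.2 topmean [ 663.2 -270.7   13.1]
blob [523, 383, 19, 11, 129] ctr [ 675.8 -275.7] wh 14 8 ang 44.2 zmax 13.4 topmean [ 675.3 -275.4   10.8]
blob [548, 386, 15, 13, 128] ctr [ 696.8 -268.8] wh 6 12 ang 91.3 zmax 12.3 topmean [ 696.5 -268.1    9.1]
blob [226, 436, 42, 23, 409] ctr [ 484.8 -452.7] wh 41 14 ang 37.4 zmax 22.6 topmean [ 482.1 -453.9   18.5]
tcp [ 440.6 -231.9  192.7] [3.142 0.    2.086] w 60.13198474161266
```

```bash
python3 -m inch '[[-0.0065,-0.007,-0.02,0,0.06],[-0.0065,-0.007,-0.07,0,0.06],[-0.0065,-0.007,-0.12,0,0.06],[-0.0065,-0.007,-0.155,0,0.06],[-0.0065,-0.007,-0.162,0,0.06]]'
python3 -m inch '[[0.0,0,-0.0,0,0.04],[0,0,-0.0,0,0.01],[0,0,-0.00,0,0.01],[0,0,-0.00,0,0.01],[0,0,0.0,0,0.01]]'
python3 -m inch '[[0,0,0.01,0,0.01],[0,0,0.06,0,0.01],[0.0,0.04,0.12,0.15,0.01],[0,0.08,0.17,0.32,0.01],[0,0.13,0.19,0.49,0.01]]'
python3 -m inch '[[0,0.05,0,0.17,0.01],[0,0.1,0.0,0.34,0.01],[0.0,0.14,0,0.51,0.01],[0.03,0.15,0.0,0.68,0.01],[0.06,0.15,0.0,0.71,0.01]]'
python3 - <<'E'
from det import *
print(arm.state()["tcp_pos"])
E
```

```text
t: 20.55
tcp_pos: [432.6, -237.9, 28.6]
tool_rot: [-3.139, -0.004, 2.086]
contact_force: [-0.0, 0.4, -0.0]
grip_width: 59.7
grasp_force: 0.0
t: 21.18
tcp_pos: [435.2, -239.6, 32.2]
tool_rot: [3.14, 0.003, 2.086]
contact_force: [-0.8, -0.6, 7.2]
grip_width: 24.2
grasp_force: 60.1
t: 21.8
tcp_pos: [435.3, -109.9, 223.6]
tool_rot: [3.14, 0.006, 2.58]
contact_force: [0.7, 0.3, -1.0]
grip_width: 24.7
grasp_force: 59.3
t: 22.42
tcp_pos: [494.0, 41.5, 221.0]
tool_rot: [3.142, 0.001, -2.992]
contact_force: [-0.5, -0.5, -1.7]
grip_width: 24.5
grasp_force: 59.3
[494.01324964  41.46581355 220.95947858]
```

```bash
python3 -m inch '[[0.02,0.04,0,0,0.01],[0.04,0.08,0,0,0.01],[0.063,0.0825,0,0,0.01],[0.063,0.0825,0,0,0.01],[0.063,0.0825,0,0,0.01]]'
cat >> det.py <<'E'
def held():
    m,p,d=snap("wrist"); c=cloud(m,d); s=arm.state(); print(s["tcp_pos"].round(1),s["tool_rot"].round(3),s["grip_width"],s["grasp_force"]); save("held.png",p); p=p.astype(int)
    th=s["tool_rot"][2]; Rz=np.array([[np.cos(th),-np.sin(th)],[np.sin(th),np.cos(th)]])
    k=(p.max(-1)<110)&(c[...,2]>60)&(c[...,2]<s["tcp_pos"][2]+10)&(np.abs((c[...,:2]-s["tcp_pos"][:2])@Rz)<[45,14]).all(-1); q=np.c_[(c[k][:,:2]-s["tcp_pos"][:2])@Rz,c[k][:,2]-s["tcp_pos"][2]]
    for x in range(-40,41,8):
        j=abs(q[:,0]-x)<4
        if j.sum()>5: print(x,q[j][:,1].mean().round(1),np.percentile(q[j][:,2],[50,95]).round(1),j.sum())
    return m,p,c
E
python3 - <<'E'
from det import *
m,p,c=held()
th=0.148; Rz=np.array([[np.cos(th),-np.sin(th)],[np.sin(th),np.cos(th)]])
l=(c[...,:2]-[529,84])@Rz
m=(abs(l)<75).all(-1)&(c[...,2]>24)&(c[...,2]<36)&(p.max(-1)<90)
k,lab,s,_=cv2.connectedComponentsWithStats(m.astype(np.uint8))
for i in range(1,k):
    if s[i,4]>25: q=l[lab==i]; print(s[i].tolist(),q.min(0).round(),q.max(0).round())
E
```

```text
t: 23.05
tcp_pos: [555.7, 122.1, 220.1]
tool_rot: [-3.141, -0.002, -2.997]
contact_force: [-0.3, -0.8, -0.4]
grip_width: 24.4
grasp_force: 59.3
[555.6 122.  220.1] [-3.142e+00 -1.000e-03 -2.998e+00] 24.40963809123728 59.33355510234833
-24 -1.0 [-10.7  -8.5] 262
-16 0.1 [-7.7 -6.5] 748
-8 0.4 [-7.   2.4] 1391
0 0.4 [-7.  4.] 1502
8 -0.2 [-6.8  7.3] 1891
16 0.3 [-7.2 -6. ] 1714
24 0.4 [-9.5 -7.5] 1596
32 0.4 [-15.6  -9.2] 1228
[206, 79, 50, 95, 1036] [-68. -46.] [ -3. -15.]
[302, 79, 45, 95, 954] [-68.  20.] [-2. 52.]
[214, 170, 13, 4, 27] [ -5. -46.] [ -3. -37.]
[303, 183, 43, 76, 2973] [ 4. 20.] [64. 52.]
[215, 184, 46, 81, 3215] [  5. -47.] [ 70. -15.]
```

View pics/held.png

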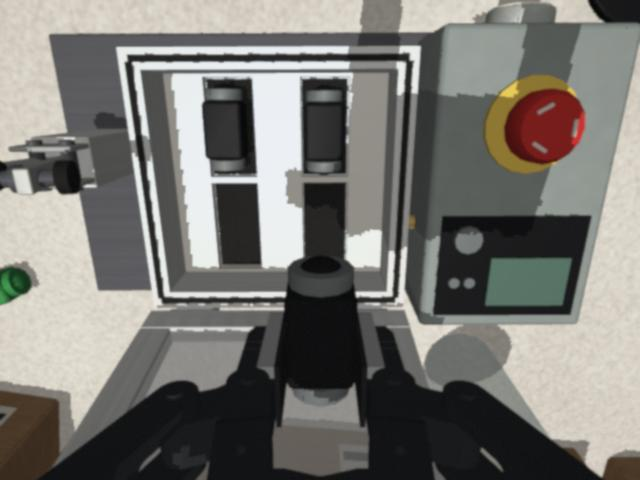

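The view shows both front nests filled, and the held joiner sits about 3.5 mm ahead of the TCP. Placing it in nest3.

```bash
python3 -m inch '[[0.003,0.0028,-0.03,0,0.01],[0.006,0.0028,-0.07,0,0.01],[0.006,0.0028,-0.11,0,0.01],[0.006,0.0028,-0.135,0,0.01],[0.006,0.0028,-0.145,0,0.01]]'
python3 -m inch '[[0,0,-0.005,0,0.01],[0,0,-0.01,0,0.01],[0,0,-0.012,0,0.01],[0,0,-0.012,0,0.034],[0,0,-0.012,0,0.034]]'
python3 -m inch '[[0,0,0.01,0,0.034],[0,0,0.05,0,0.036],[-0.01,0,0.11,0,0.04],[-0.06,-0.02,0.16,-0.17,0.06],[-0.12,-0.05,0.16,-0.34,0.06]]'
python3 - <<'E'
from det import *
m,p,d=snap("scene"); c=cloud(m,d); save("s4.png",p[230:410,270:500],3.2); print(arm.state()["tcp_pos"])
E
```

```text
t: 23.72
tcp_pos: [561.1, 124.5, 73.8]
tool_rot: [-3.142, -0.004, -2.998]
contact_force: [0.2, -1.0, 0.5]
grip_width: 24.5
grasp_force: 59.3
t: 24.35
tcp_pos: [563.4, 125.4, 63.5]
tool_rot: [3.142, 0.001, -2.997]
contact_force: [-0.0, -0.6, 0.5]
grip_width: 33.7
grasp_force: 0.0
t: 24.98
tcp_pos: [457.4, 81.2, 226.1]
tool_rot: [3.139, 0.01, 2.942]
contact_force: [0.5, -1.0, 0.2]
grip_width: 60.0
grasp_force: 0.0
[444.28898286  78.13507279 223.29577838]
```

View pics/s4.png

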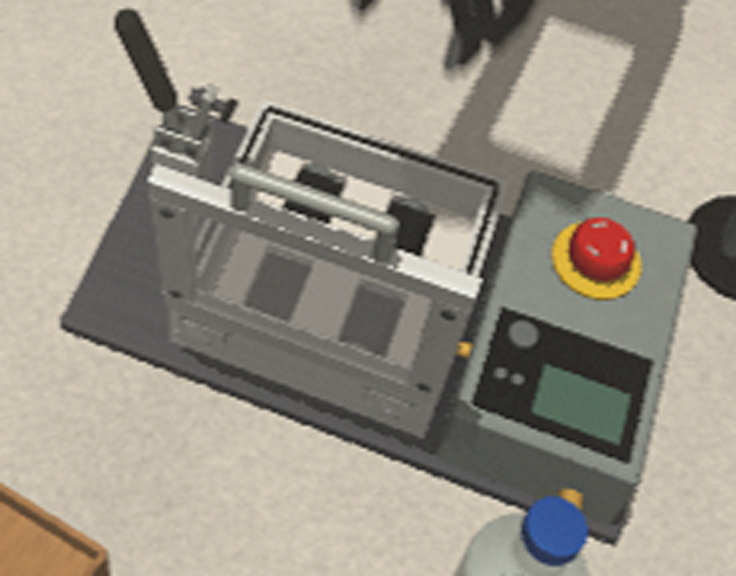

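That view is inconclusive, so I'll verify from the next hover. Now the last joiner, at (441,-365).

```bash
python3 -m inch '[[0,-0.055,0,-0.1,0.06],[0,-0.11,0,-0.2,0.06],[0,-0.17,0,-0.3,0.06],[0.0,-0.23,0,-0.45,0.06],[0.0,-0.29,0,-0.57,0.06]]'
python3 -m inch '[[0,-0.06,0,0,0.06],[0,-0.11,0,0,0.06],[0,-0.14,-0.03,0,0.06],[0,-0.14,-0.03,0,0.06],[0,-0.14,-0.03,0,0.06]]'
python3 - <<'E'
from det import *
look((400,600,-480,-150))
E
```

```text
t: 25.65
tcp_pos: [454.5, -210.9, 222.5]
tool_rot: [3.141, 0.001, 2.373]
contact_force: [0.6, 0.8, -0.5]
grip_width: 60.0
grasp_force: 0.0
t: 26.28
tcp_pos: [454.5, -348.3, 192.0]
tool_rot: [3.141, -0.001, 2.376]
contact_force: [0.3, -0.5, -0.1]
grip_width: 59.9
grasp_force: 0.0
blob [272, 184, 36, 76, 2347] ctr [ 438.2 -364.8] wh 25 55 ang 135.5 zmax 27.6 topmean [ 438.3 -364.5   24.7]
blob [240, 324, 39, 16, 288] ctr [ 485.5 -449.9] wh 33 8 ang 42.4 zmax 23.4 topmean [ 482.3 -453.2   18.8]
tcp [ 454.8 -348.1  192.5] [3.141 0.    2.377] w 60.115578219467345
```

```bash
python3 -m inch '[[-0.0165,-0.0165,-0.02,0,0.06],[-0.0165,-0.0165,-0.07,0,0.06],[-0.0165,-0.0165,-0.12,0,0.06],[-0.0165,-0.0165,-0.155,0,0.06],[-0.0165,-0.0165,-0.161,0,0.06]]'
python3 -m inch '[[0.0,0,-0.0,0,0.04],[0,0,-0.0,0,0.01],[0,0,-0.00,0,0.01],[0,0,-0.00,0,0.01],[0,0,0.0,0,0.01]]'
python3 -m inch '[[0,0,0.01,0,0.01],[0,0,0.06,0,0.01],[0.0,0.04,0.12,0.15,0.01],[0,0.09,0.17,0.3,0.01],[0,0.15,0.19,0.45,0.01]]'
python3 -m inch '[[0,0.06,0,0.17,0.01],[0,0.12,0.0,0.34,0.01],[0.0,0.18,0,0.46,0.01],[0.0,0.24,0.0,0.46,0.01],[0.03,0.27,0.0,0.46,0.01]]'
python3 - <<'E'
from det import *
held()
E
```

```text
t: 26.95
tcp_pos: [437.6, -363.3, 29.6]
tool_rot: [3.141, -0.004, 2.378]
contact_force: [-0.4, 1.2, 0.1]
grip_width: 59.7
grasp_force: 0.0
t: 27.58
tcp_pos: [439.5, -366.5, 33.1]
tool_rot: [3.141, 0.004, 2.376]
contact_force: [-0.3, 2.0, 7.0]
grip_width: 24.1
grasp_force: 60.5
t: 28.2
tcp_pos: [439.4, -231.1, 217.5]
tool_rot: [-3.14, 0.006, 2.829]
contact_force: [1.4, 0.5, 0.1]
grip_width: 24.1
grasp_force: 59.6
t: 28.82
tcp_pos: [465.4, 41.8, 214.7]
tool_rot: [3.141, -0.001, -2.995]
contact_force: [0.1, -1.3, -1.1]
grip_width: 24.0
grasp_force: 59.6
[472.3  44.3 215.4] [ 3.139  0.007 -2.995] 24.625413929502034 59.60294723510742
-16 0.1 [-11.8  -9.7] 358
-8 1.7 [-8.7 -7.9] 867
0 1.1 [-8.5 -2. ] 1328
8 0.6 [-8.5 -0.7] 1486
16 -1.8 [-8.4  6.4] 2115
24 1.5 [-9.5 -7.8] 2009
32 1.9 [-13.5  -9.3] 1898
40 1.9 [-19.1 -16.2] 256
```

```bash
python3 -m inch '[[0.05,0.005,0,0,0.01],[0.09,0.014,0,0,0.01],[0.1,0.014,0,0,0.01],[0.1,0.014,0,0,0.01],[0.1,0.014,0,0,0.01]]'
python3 - <<'E'
from det import *
held()
E
```

```text
t: 29.5
tcp_pos: [566.4, 52.8, 213.8]
tool_rot: [3.141, -0.002, -2.997]
contact_force: [-1.0, 0.8, 0.7]
grip_width: 24.2
grasp_force: 59.6
[566.5  52.9 213.9] [ 3.142e+00 -1.000e-03 -2.997e+00] 24.550954931895053 59.607126116752625
-24 -2.5 [-12.4  -9.6] 203
-16 0.5 [-8.3 -7.3] 822
-8 0.6 [-7.9  2.2] 1375
0 0.6 [-7.8  4.2] 1505
8 -0.2 [-7.7  6.6] 1834
16 0.3 [-8.4 -6.1] 2002
24 0.5 [-12.3  -8.6] 1885
32 0.6 [-17.7 -14.2] 412
```

View pics/held.png

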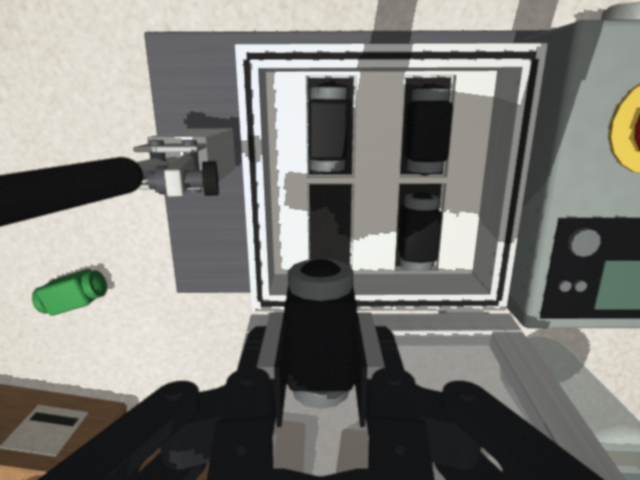

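Three are seated, at px (330,125), (428,125) and (420,228). Placing the fourth in nest2.

```bash
python3 -m inch '[[0.0035,0.0055,-0.03,0,0.01],[0.0035,0.0055,-0.07,0,0.01],[0.0035,0.0055,-0.11,0,0.01],[0.0035,0.0055,-0.13,0,0.01],[0.0035,0.0055,-0.138,0,0.01]]'
python3 -m inch '[[0,0,-0.005,0,0.01],[0,0,-0.01,0,0.01],[0,0,-0.012,0,0.01],[0,0,-0.012,0,0.034],[0,0,-0.012,0,0.034]]'
python3 -m inch '[[0,0,0.01,0,0.034],[0,0,0.05,0,0.036],[-0.01,0,0.11,0,0.04],[-0.05,-0.0,0.16,-0.0,0.06],[-0.1,-0.0,0.19,0.0,0.06]]'
python3 -m inch '[[0,0,0,0,0],[0,0,0,0,0],[0,0,0,0,0],[0,0,0,0,0],[0,0,0,0,0]]'
python3 - <<'E'
from det import *
th=0.148; Rz=np.array([[np.cos(th),-np.sin(th)],[np.sin(th),np.cos(th)]])
m,p,d=snap("wrist"); c=cloud(m,d); p=p.astype(int); l=(c[...,:2]-[529,84])@Rz
k=(abs(l)<74).all(-1)&(p.max(-1)<75)&(c[...,2]>40)&(c[...,2]<75)
n,lab,s,_=cv2.connectedComponentsWithStats(k.astype(np.uint8))
for i in range(1,n):
    if s[i,4]>60: q=np.c_[l[lab==i],c[lab==i][:,2]]; print(s[i].tolist(),q.min(0).round(),q.max(0).round(),np.percentile(q[:,2],90))
m,p,d=snap("scene"); c=cloud(m,d); l=(c[...,:2]-[529,84])@Rz; z=c[...,2]
for cc,nm in((c,"scene"),):
    k=(z>268)&(z<310)&(abs(l[...,1]-2)<36)&(l[...,0]>60)&(l[...,0]<160)
    q=np.c_[l[k],z[k]]; q=q[q[:,2]>q[:,2].max()-8]; print("bar",len(q),q.mean(0),q.min(0),q.max(0))
print(arm.state()["tcp_pos"])
E
```

```text
t: 30.18
tcp_pos: [569.8, 58.5, 74.8]
tool_rot: [3.141, -0.003, -2.997]
contact_force: [0.0, -0.1, -0.3]
grip_width: 24.1
grasp_force: 59.6
t: 30.8
tcp_pos: [572.0, 58.7, 64.2]
tool_rot: [-3.141, 0.001, -2.997]
contact_force: [1.1, 0.2, 0.3]
grip_width: 34.0
grasp_force: 0.0
t: 31.42
tcp_pos: [472.7, 58.8, 257.3]
tool_rot: [-3.141, 0.006, -2.997]
contact_force: [-1.1, 0.4, 0.2]
grip_width: 60.4
grasp_force: 0.0
t: 32.05
tcp_pos: [472.0, 58.7, 252.9]
tool_rot: [3.141, -0.002, -2.997]
contact_force: [-0.1, 0.2, -0.4]
grip_width: -0.3
grasp_force: 0.0
[287, 209, 32, 63, 1578] [-64. -45.  40.] [ -9. -19.  57.] 55.99491215858326
[368, 209, 35, 62, 1837] [-63.  22.  40.] [-10.  48.  58.] 55.91338755687913
[364, 287, 33, 58, 1436] [ 7. 22. 40.] [62. 47. 57.] 55.9166078963201
[290, 288, 29, 38, 607] [  7. -44.  40.] [ 37. -20.  58.] 55.719253033488975
bar 272 [116.15002633   2.51368231 295.63405115] [109.38157611 -33.99938256 292.12609598] [120.60458537  37.69676144 300.11815475]
[471.81542597  58.70870139 253.23594873]
```

All four are seated, their tops at 56 mm. Now the lid: its bar is at ≈ (641,103,292). I'll rotate the tool so the jaws close along tester x and hover above the bar.

```bash
python3 -m inch '[[0,0,0.05,-0.17,0.04],[0,0,0.1,-0.34,0.04],[0,0,0.117,-0.51,0.04],[0.03,0.01,0.117,-0.68,0.04],[0.06,0.02,0.117,-0.85,0.04]]'
python3 -m inch '[[0.03,0.01,0,-0.17,0.04],[0.06,0.02,0,-0.34,0.04],[0.09,0.024,0,-0.51,0.04],[0.109,0.024,0,-0.68,0.04],[0.109,0.024,0,-0.72,0.04]]'
python3 -m inch '[[0,0,0,0,0.04],[0,0,0,0,0.04],[0,0,0,0,0.04],[0,0,0,0,0.04],[0,0,0,0,0.04]]'
python3 - <<'E'
from det import *
m,p,d=snap("wrist"); s=arm.state(); print(s["tcp_pos"],s["tool_rot"]); save("w5.png",p); c=cloud(m,d)
th=0.148; Rz=np.array([[np.cos(th),-np.sin(th)],[np.sin(th),np.cos(th)]])
l=(c[...,:2]-[529,84])@Rz; z=c[...,2]
k=(z>275)&(z<303)&(abs(l[...,1]-2)<30)&(l[...,0]>80)&(l[...,0]<140); q=np.c_[l[k],z[k]]
if len(q): print("bar",len(q),np.percentile(q,[2,50,98],axis=0))
E
```

```text
t: 32.78
tcp_pos: [532.4, 78.9, 371.5]
tool_rot: [3.141, 0.001, 2.43]
contact_force: [-0.2, -0.8, -0.1]
grip_width: 40.2
grasp_force: 0.0
t: 33.4
tcp_pos: [642.3, 102.7, 369.4]
tool_rot: [-3.14, 0.0, 1.714]
contact_force: [-0.1, -0.0, -0.5]
grip_width: 39.9
grasp_force: 0.0
t: 34.02
tcp_pos: [640.5, 102.7, 371.0]
tool_rot: [3.141, -0.0, 1.716]
contact_force: [0.1, -0.8, -0.6]
grip_width: 40.2
grasp_force: 0.0
[640.57236018 102.7063537  370.96190165] [ 3.14138778e+00 -2.13803608e-06  1.71629256e+00]
bar 2071 [[109.61390812 -26.64510488 291.44716875]
 [114.20623774   4.3248381  294.95534206]
 [119.20131365  30.97629654 296.63947769]]
```

View pics/w5.png

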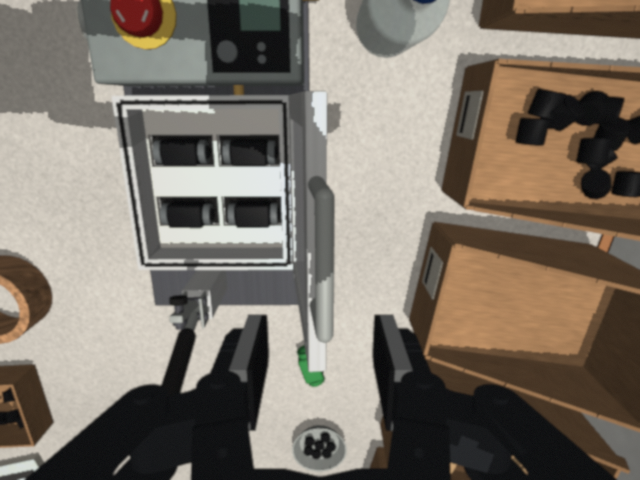

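The view shows all four joiners seated, and the bar lies along px (323,190)–(323,340), between the fingers. Descending to grip it and computing the arc.

```bash
python3 -m inch '[[0.001,0,-0.03,0,0.04],[0.001,0,-0.06,0,0.04],[0.001,0,-0.074,0,0.04],[0.001,0,-0.074,0,0.02],[0.001,0,-0.074,0,0.005]]'
python3 -m inch '[[0,0,0,0,0.005],[0,0,0,0,0.005],[0,0,0,0,0.005],[0,0,0,0,0.005],[0,0,0,0,0.005]]'
python3 - <<'E'
import numpy as np
a=1.693-np.arange(0,21)*1.693/20
x=-211*np.cos(a); z=211*np.sin(a)
for k in range(0,20,5):
    dx=x[k+1:k+6]-x[k]; dz=z[k+1:k+6]-z[k]
    print([[round(d*.989/1000,4),round(d*.1475/1000,4),round(e/1000,4)] for d,e in zip(dx,dz)])
E
```

```text
t: 34.7
tcp_pos: [642.3, 102.8, 297.9]
tool_rot: [3.14, 0.0, 1.716]
contact_force: [0.6, -0.3, -2.9]
grip_width: 7.6
grasp_force: 58.4
t: 35.33
tcp_pos: [642.3, 102.8, 297.9]
tool_rot: [3.139, 0.0, 1.716]
contact_force: [0.7, 0.6, 5.3]
grip_width: 7.9
grasp_force: 59.2
[[np.float64(-0.0176), np.float64(-0.0026), np.float64(0.0014)], [np.float64(-0.0353), np.float64(-0.0053), np.float64(0.0013)], [np.float64(-0.0529), np.float64(-0.0079), np.float64(-0.0003)], [np.float64(-0.0702), np.float64(-0.0105), np.float64(-0.0033)], [np.float64(-0.0873), np.float64(-0.013), np.float64(-0.0079)]]
[[np.float64(-0.0166), np.float64(-0.0025), np.float64(-0.006)], [np.float64(-0.0327), np.float64(-0.0049), np.float64(-0.0134)], [np.float64(-0.0481), np.float64(-0.0072), np.float64(-0.0222)], [np.float64(-0.0627), np.float64(-0.0093), np.float64(-0.0322)], [np.float64(-0.0764), np.float64(-0.0114), np.float64(-0.0435)]]
[[np.float64(-0.0127), np.float64(-0.0019), np.float64(-0.0124)], [np.float64(-0.0244), np.float64(-0.0036), np.float64(-0.0258)], [np.float64(-0.0348), np.float64(-0.0052), np.float64(-0.0402)], [np.float64(-0.0441), np.float64(-0.0066), np.float64(-0.0554)], [np.float64(-0.052), np.float64(-0.0078), np.float64(-0.0714)]]
[[np.float64(-0.0066), np.float64(-0.001), np.float64(-0.0166)], [np.float64(-0.0117), np.float64(-0.0017), np.float64(-0.0337)], [np.float64(-0.0154), np.float64(-0.0023), np.float64(-0.0511)], [np.float64(-0.0177), np.float64(-0.0026), np.float64(-0.0688)], [np.float64(-0.0184), np.float64(-0.0027), np.float64(-0.0867)]]
```

```bash
python3 -m inch '[[-0.0176,-0.0026,0.0014,0,0.005],[-0.0353,-0.0053,0.0013,0,0.005],[-0.0529,-0.0079,-0.0003,0,0.005],[-0.0702,-0.0105,-0.0033,0,0.005],[-0.0873,-0.013,-0.0079,0,0.005]]'
python3 -m inch '[[-0.0166,-0.0025,-0.006,0,0.005],[-0.0327,-0.0049,-0.0134,0,0.005],[-0.0481,-0.0072,-0.0222,0,0.005],[-0.0627,-0.0093,-0.0322,0,0.005],[-0.0764,-0.0114,-0.0435,0,0.005]]'
```

```text
t: 35.95
tcp_pos: [555.8, 89.9, 290.5]
tool_rot: [3.136, 0.0, 1.716]
contact_force: [2.6, 1.1, 3.0]
grip_width: 7.5
grasp_force: 60.7
t: 36.58
tcp_pos: [479.1, 78.5, 246.0]
tool_rot: [3.137, 0.0, 1.716]
contact_force: [4.8, -0.2, -1.3]
grip_width: 7.0
grasp_force: 62.1
```

Forces are small, so I'll continue along the arc.

```bash
python3 -m inch '[[-0.0127,-0.0019,-0.0124,0,0.005],[-0.0244,-0.0036,-0.0258,0,0.005],[-0.0348,-0.0052,-0.0402,0,0.005],[-0.0441,-0.0066,-0.0554,0,0.005],[-0.052,-0.0078,-0.0714,0,0.005]]'
python3 -m inch '[[-0.0066,-0.001,-0.0166,0,0.005],[-0.0117,-0.0017,-0.0337,0,0.005],[-0.0154,-0.0023,-0.0511,0,0.005],[-0.0177,-0.0026,-0.0688,0,0.005],[-0.0184,-0.0027,-0.083,0,0.005]]'
python3 -m inch '[[0,0,-0.002,0,0.005],[0,0,-0.004,0,0.005],[0,0,-0.0055,0,0.005],[0,0,-0.0055,0,0.005],[0,0,-0.0055,0,0.005]]'
```

```text
t: 37.2
tcp_pos: [427.1, 70.7, 174.2]
tool_rot: [3.138, 0.0, 1.716]
contact_force: [3.1, 0.4, 1.1]
grip_width: 7.6
grasp_force: 63.3
t: 37.83
tcp_pos: [408.5, 67.9, 90.8]
tool_rot: [3.139, 0.0, 1.716]
contact_force: [2.7, 0.5, 3.2]
grip_width: 7.6
grasp_force: 62.6
t: 38.45
tcp_pos: [408.5, 67.9, 87.3]
tool_rot: [3.139, 0.0, 1.716]
contact_force: [-0.5, 0.1, 15.9]
grip_width: 7.9
grasp_force: 64.0
```

The lid is shut. Releasing and moving up to look at the clamp.

```bash
python3 -m inch '[[0,0,0,0,0.02],[0,0,0,0,0.024],[0,0,0.03,0,0.024],[0,0,0.08,0,0.024],[0,0,0.14,0,0.0]]'
python3 -m inch '[[0.02,-0.02,0.06,-0.17,0],[0.05,-0.05,0.1,-0.34,0],[0.1,-0.06,0.12,-0.51,0],[0.12,-0.06,0.12,-0.68,0],[0.12,-0.06,0.12,-0.85,0]]'
python3 -m inch '[[0,0,0,-0.17,0],[0,0,0,-0.34,0],[0,0,0,-0.51,0],[0,0,0,-0.68,0],[0,0,0,-0.72,0]]'
python3 - <<'E'
from det import *
th=0.148; Rz=np.array([[np.cos(th),-np.sin(th)],[np.sin(th),np.cos(th)]])
for n in("wrist","scene","side"):
    m,p,d=snap(n); c=cloud(m,d); l=(c[...,:2]-[529.5,86])@Rz; z=c[...,2]
    if n=="wrist": save("w6.png",p); print(arm.state()["tcp_pos"],arm.state()["tool_rot"])
    if n=="side": save("side6.png",p[110:290,240:410],3.2)
    k=(p.max(-1)<80)&(z>140)&(z<225)&(l[...,0]>-60)&(l[...,0]<20)&(l[...,1]<-85)&(l[...,1]>-190)
    nn,lab,s,_=cv2.connectedComponentsWithStats(k.astype(np.uint8))
    if nn<2: continue
    i=1+s[1:,4].argmax(); q=np.c_[l,z][lab==i]; u=np.linalg.svd(q-q.mean(0),full_matrices=False)[2][0]
    print(n,len(q),q.mean(0).round(1),(u*np.sign(u[2])).round(3),q.min(0).round(),q.max(0).round())
    for zz in range(145,225,15):
        j=abs(q[:,2]-zz)<5
        if j.sum()>3: print("  ",zz,q[j].min(0).round(1),q[j].max(0).round(1))
E
```

```text
t: 39.08
tcp_pos: [405.7, 67.7, 225.7]
tool_rot: [-3.137, -0.0, 1.716]
contact_force: [1.1, -0.7, -0.5]
grip_width: 7.0
grasp_force: 0.0
t: 39.7
tcp_pos: [528.7, 7.5, 344.6]
tool_rot: [-3.14, 0.001, 0.86]
contact_force: [-0.2, 1.0, -0.3]
grip_width: 0.2
grasp_force: 0.0
t: 40.33
tcp_pos: [526.6, 7.9, 344.5]
tool_rot: [-3.141, 0.003, 0.144]
contact_force: [0.7, 0.4, 0.6]
grip_width: 0.1
grasp_force: 0.0
[526.65163205   7.889349   344.58676663] [-3.14099266e+00  2.72547213e-03  1.43618896e-01]Traceback (most recent call last):
  File "<stdin>", line 10, in <module>
    res = self.concatenate(tuple(objs), axis=axis)
ValueError: all the input arrays must have same number of dimensions, but the array at index 0 has 3 dimension(s) and the array at index 1 has 2 dimension(s)
```

View pics/w6.png

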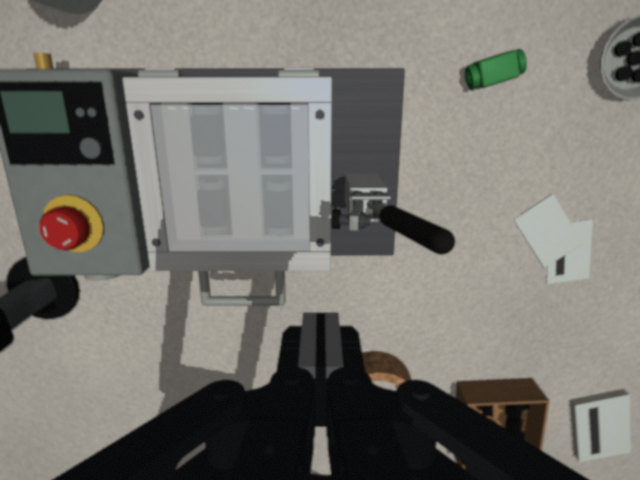

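The lid is shut at px (230,175), with the joiners under the window. The clamp handle runs from px (390,215) to (445,240). Measuring it.

Run:
```python
from det import *
th=0.148; Rz=np.array([[np.cos(th),-np.sin(th)],[np.sin(th),np.cos(th)]])
for n in("wrist","scene","side"):
    m,p,d=snap(n); c=cloud(m,d); l=(c[...,:2]-[529.5,86])@Rz; z=c[...,2]
    L=np.dstack([l,z])
    k=(p.max(-1)<80)&(z>120)&(z<225)&(l[...,0]>-60)&(l[...,0]<20)&(l[...,1]<-85)&(l[...,1]>-190)
    nn,lab,s,_=cv2.connectedComponentsWithStats(k.astype(np.uint8))
    if nn<2: continue
    i=1+s[1:,4].argmax(); q=L[lab==i]; u=np.linalg.svd(q-q.mean(0),full_matrices=False)[2][0]
    print(n,len(q),q.mean(0).round(1),(u*np.sign(u[2])).round(3),q.min(0).round(),q.max(0).round())
    for zz in range(130,225,15):
        j=abs(q[:,2]-zz)<5
        if j.sum()>3: print("  ",zz,q[j].min(0).round(1),q[j].max(0).round(1))
    k=(z>88)&(z<96)&(l[...,0]>-60)&(l[...,0]<40)&(l[...,1]<-90)&(l[...,1]>-150); q=L[k]
    if len(q)>5: print("post?",len(q),np.percentile(q,[3,50,97],axis=0).round(1).tolist())
```

```text
wrist 1782 [ -17.2 -145.5  179.1] [-0.018 -0.378  0.925] [ -27. -166.  120.] [ -11. -126.  208.]
   130 [ -24.5 -137.4  130.5] [ -11.  -125.8  135. ]
   145 [ -27.1 -140.8  140. ] [ -10.9 -127.8  150. ]
   160 [ -26.1 -145.9  155.4] [ -11.  -133.4  164.7]
   175 [ -26.4 -152.4  170. ] [ -10.9 -138.7  180. ]
   190 [ -26.3 -157.5  185. ] [ -10.6 -143.8  195. ]
   205 [ -27.  -165.7  200.1] [ -11.2 -149.2  208.3]
post? 375 [[-28.4, -136.9, 89.3], [-8.9, -120.0, 91.2], [-5.0, -104.4, 95.4]]
scene 244 [ -14.5 -145.3  175.2] [-0.023 -0.363  0.931] [ -22. -166.  129.] [  -9. -126.  210.]
   130 [ -15.1 -138.5  129.1] [ -12.6 -126.   134.9]
   145 [ -20.  -142.   140.1] [  -9.9 -127.6  149.4]
   160 [ -20.5 -149.4  155. ] [  -8.8 -132.   165. ]
   175 [ -19.8 -153.8  170.3] [ -10.6 -138.1  179. ]
   190 [ -21.3 -159.8  185.1] [ -10.1 -144.   194.9]
   205 [ -22.5 -166.   200.7] [ -10.9 -149.6  209.7]
post? 79 [[-29.8, -136.3, 88.2], [-8.6, -116.9, 92.3], [-4.3, -103.6, 95.4]]
side 248 [ -23.  -151.   170.5] [ 0.025 -0.452  0.891] [ -29. -169.  127.] [-15. -91. 209.]
   130 [ -27.8 -143.1  127.5] [ -19.1 -105.1  134.8]
   145 [ -28.7 -148.2  140.5] [-15.9 -90.9 149.8]
   160 [ -29.  -154.4  155.4] [ -15.6 -141.8  164.4]
   175 [ -28.9 -159.3  170. ] [ -15.5 -148.1  179.9]
   190 [ -28.9 -165.3  185.5] [ -15.  -155.5  194.7]
   205 [ -28.1 -168.8  200.2] [ -15.3 -155.2  209.4]
post? 89 [[-35.1, -138.0, 88.5], [-23.4, -130.0, 92.6], [-5.8, -110.8, 95.2]]
```

```bash
python3 -m inch '[[0,-0.0285,-0.03,0,0],[0,-0.0285,-0.08,0,0],[0,-0.0285,-0.125,0,0],[0,-0.0285,-0.1465,0,0],[0,-0.0285,-0.1465,0,0]]'
python3 -m inch '[[0.0013,-0.009,0,0,0],[0.0026,-0.0174,0,0,0],[0.0042,-0.028,-0.003,0,0],[0.0058,-0.0386,-0.008,0,0],[0.007,-0.0475,-0.014,0,0]]'
python3 -m inch '[[0.0014,-0.009,-0.008,0,0],[0.0024,-0.0155,-0.016,0,0],[0.0033,-0.0217,-0.026,0,0],[0.004,-0.026,-0.037,0,0],[0.0044,-0.029,-0.047,0,0]]'
```

```text
t: 41.15
tcp_pos: [525.8, -20.5, 197.0]
tool_rot: [-3.14, 0.005, 0.147]
contact_force: [-0.3, -0.1, 0.4]
grip_width: 0.2
grasp_force: 0.0
t: 41.78
tcp_pos: [535.3, -69.1, 185.4]
tool_rot: [3.141, -0.002, 0.146]
contact_force: [0.1, 0.3, 4.4]
grip_width: -0.1
grasp_force: 1.7
t: 42.4
tcp_pos: [539.1, -97.9, 137.2]
tool_rot: [3.141, 0.0, 0.146]
contact_force: [1.1, -1.7, 4.1]
grip_width: -0.0
grasp_force: 2.0
```

```bash
python3 -m inch '[[0,0,-0.002,0,0],[0,0,-0.004,0,0],[0,0,-0.006,0,0],[0,0,-0.008,0,0],[0,0,-0.008,0,0]]'
python3 - <<'E'
from det import *
th=0.148; Rz=np.array([[np.cos(th),-np.sin(th)],[np.sin(th),np.cos(th)]])
for n in("scene","side"):
    m,p,d=snap(n); c=cloud(m,d); l=(c[...,:2]-[529.5,86])@Rz; z=c[...,2]
    L=np.dstack([l,z])
    k=(p.max(-1)<60)&(z>85)&(z<225)&(abs(l[...,0]+18)<16)&(l[...,1]<-140)&(l[...,1]>-250)
    q=L[k]; print(n,len(q))
    for y in range(-240,-140,12):
        j=abs(q[:,1]-y)<6
        if j.sum()>3: print("  ",y,q[j][:,2].min().round(1),q[j][:,2].max().round(1))
print(arm.state()["contact_force"])
E
```

```text
t: 43.02
tcp_pos: [539.2, -98.1, 134.9]
tool_rot: [3.139, -0.003, 0.147]
contact_force: [-9.5, -2.8, 38.7]
grip_width: 0.3
grasp_force: 19.4
scene 698
   -240 188.9 207.8
   -228 104.9 204.0
   -216 106.2 223.3
   -204 103.7 212.6
   -192 104.5 215.3
   -180 108.1 217.6
   -168 106.7 224.7
   -156 106.5 224.7
   -144 172.3 224.3
side 546
   -240 105.9 211.0
   -228 99.5 223.6
   -216 111.5 223.8
   -204 111.3 223.6
   -192 111.9 224.2
   -180 109.9 224.5
   -168 111.8 224.1
[-9.10933344 -1.36225983 38.65866597]
```

The handle is hard on its end stop (39 N). Lifting off, checking, then moving to the stop.

```bash
python3 -m inch '[[0,0,0.02,0,0],[0,0,0.07,0,0],[0,0.0,0.13,0,0.03],[-0.03,0.04,0.14,0.1,0.06],[-0.06,0.09,0.14,0.2,0.06]]'
python3 -m inch '[[-0.01,0.055,0,0.1,0.06],[-0.02,0.11,0,0.1,0.06],[-0.02,0.17,0,0.1,0.06],[-0.02,0.23,0,0.1,0.06],[-0.02,0.235,0,0.1,0.06]]'
python3 -m inch '[[0,0,0,0,0.06],[0,0,0,0,0.06],[0,0,0,0,0.06],[0,0,0,0,0.06],[0,0,0,0,0.06]]'
python3 - <<'E'
from det import *
th=0.148; Rz=np.array([[np.cos(th),-np.sin(th)],[np.sin(th),np.cos(th)]])
s=arm.state(); print(s["tcp_pos"],s["tool_rot"])
for n in("wrist","scene","side"):
    m,p,d=snap(n); c=cloud(m,d); p=p.astype(int); l=(c[...,:2]-[529.5,86])@Rz; z=c[...,2]
    r=(p[...,0]>140)&(p[...,1]<60)&(p[...,2]<60)&(z>100)&(z<130)&(abs(c[...,0]-467)<40)
    q=c[r]
    if len(q): print(n,"stop",len(q),(q.min(0)+q.max(0))/2,np.median(q,axis=0))
    L=np.dstack([l,z]); k=(p.max(-1)<60)&(z>85)&(z<225)&(abs(l[...,0]+18)<16)&(l[...,1]<-140)&(l[...,1]>-250); q=L[k]
    for y in range(-240,-140,12):
        j=abs(q[:,1]-y)<6
        if j.sum()>3: print("  ",y,q[j][:,2].min().round(1),q[j][:,2].max().round(1))
    if n=="wrist": save("w7.png",p.astype(np.uint8))
E
```

```text
t: 43.75
tcp_pos: [478.5, -6.4, 270.3]
tool_rot: [-3.141, -0.001, 0.347]
contact_force: [0.8, 0.7, -1.0]
grip_width: 54.0
grasp_force: 0.0
t: 44.38
tcp_pos: [457.4, 231.6, 268.6]
tool_rot: [-3.14, 0.002, 0.452]
contact_force: [-0.5, 0.1, -0.6]
grip_width: 59.9
grasp_force: 0.0
t: 45.0
tcp_pos: [459.1, 227.3, 270.2]
tool_rot: [3.142, -0.0, 0.445]
contact_force: [0.2, 0.2, 0.3]
grip_width: 60.2
grasp_force: 0.0
[459.13224877 227.25660255 270.15378899] [ 3.14154722e+00 -2.50902843e-04  4.45152351e-01]
wrist stop 1114 [470.82336494 233.52645433 110.23961882] [471.22301681 235.19374179 110.30711029]
scene stop 144 [471.71355152 232.85221636 110.27757921] [472.05164429 234.09116043 111.55836845]
   -228 108.2 114.6
   -216 108.3 110.3
   -204 106.9 110.5
   -192 106.6 112.1
   -180 106.2 113.6
   -168 107.6 115.4
   -156 106.5 118.7
side stop 32 [470.32222473 228.65863184 110.59575983] [470.35156986 225.95699607 111.70011949]
   -240 106.0 115.7
   -228 102.5 119.3
   -216 111.3 119.0
   -204 111.1 118.1
   -192 110.9 118.7
   -180 109.7 118.8
   -168 111.3 118.6
   -156 110.7 117.0
```

View pics/w7.png

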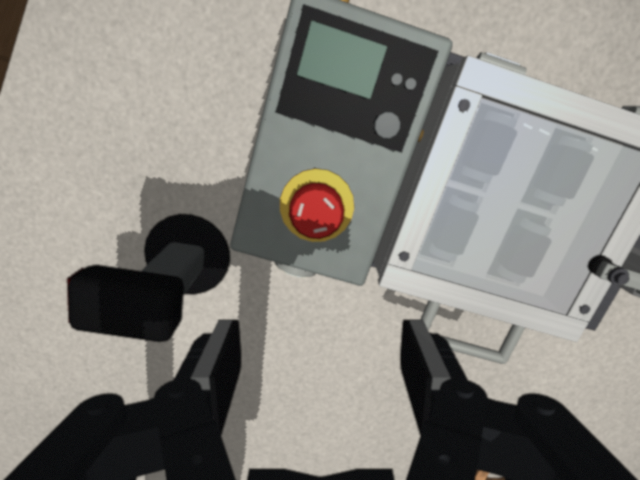

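The handle is level and its arm presses on the lid at px (605,268). The stop is at (317,210), still latched. Next: grip the head and twist it clockwise.

```bash
python3 -m inch '[[0.0105,0.005,-0.03,0,0.06],[0.0105,0.005,-0.08,0,0.06],[0.0105,0.005,-0.13,0,0.06],[0.0105,0.005,-0.15,0,0.06],[0.0105,0.005,-0.157,0,0.06]]'
python3 -m inch '[[0,0,0,0,0.05],[0,0,0,0,0.045],[0,0,0,0,0.03],[0,0,0,0,0.03],[0,0,0,0,0.03]]'
python3 -c "
from rig import arm;print(arm.state())"
```

```text
t: 45.78
tcp_pos: [468.6, 232.5, 111.5]
tool_rot: [-3.141, 0.003, 0.446]
contact_force: [-0.3, -0.2, -0.4]
grip_width: 60.0
grasp_force: 0.0
t: 46.4
tcp_pos: [469.6, 235.2, 115.1]
tool_rot: [-3.138, -0.004, 0.445]
contact_force: [-3.6, 6.6, 5.8]
grip_width: 37.6
grasp_force: 59.4
{'t': 46.4, 'qpos': array([0.38129199, 0.38008036, 1.79030649, 0.00459712, 0.96766336,
       1.50437519]), 'joint_vel': array([ 0.00110445, -0.00057869, -0.00122886, -0.00037989, -0.00029654,
       -0.00097345]), 'effort': array([-3.81414637e+00, -4.11151493e+01, -1.80834264e+01, -2.20125608e+00,
       -4.97794971e-01, -9.28404042e-03]), 'tcp_pos': array([469.61846149, 235.17717892, 115.12602198]), 'tool_rot': array([-3.13804057, -0.00378159,  0.44510551]), 'contact_force': array([-3.63864573,  6.61132644,  5.77191253]), 'torque': array([ 1.11753435,  0.67958573, -0.00926256]), 'grasp_force': 59.39553916454315, 'grip_width': 37.55015701945223}
```

```bash
python3 -m inch '[[0,0.002,0,-0.12,0.03],[0,0.002,0.001,-0.28,0.03],[0,0.002,0.003,-0.44,0.03],[0,0.002,0.005,-0.58,0.03],[0,0.002,0.007,-0.68,0.03]]'
python3 -m inch '[[0,0,0,0,0.03],[0,0,0,-0.0,0.03],[0,0,0,0,0.05],[0,0,0,0,0.06],[0,0,0,0,0.06]]'
python3 -m inch '[[0,0,0.04,0,0.06],[0,0,0.09,0,0.06],[-0.01,-0.03,0.14,0,0.06],[-0.03,-0.08,0.14,0,0.06],[-0.03,-0.13,0.14,0,0.06]]'
python3 - <<'E'
from det import *
m,p,d=snap("scene"); c=cloud(m,d); save("s8.png",p[230:410,270:500],3.2); p=p.astype(int); z=c[...,2]
r=(p[...,0]>140)&(p[...,1]<60)&(p[...,2]<60)&(z>90)&(z<130)&(abs(c[...,0]-467)<40)
print(len(c[r]),np.median(c[r],axis=0),arm.state()["contact_force"])
E
```

```text
t: 47.02
tcp_pos: [469.7, 234.1, 121.6]
tool_rot: [3.141, -0.002, -0.237]
contact_force: [-1.9, -4.6, 4.8]
grip_width: 37.9
grasp_force: 59.8
t: 47.65
tcp_pos: [469.6, 235.1, 120.1]
tool_rot: [-3.141, -0.0, -0.233]
contact_force: [-0.3, 0.1, -0.4]
grip_width: 60.1
grasp_force: 0.0
t: 48.28
tcp_pos: [438.3, 104.1, 260.9]
tool_rot: [-3.141, -0.001, -0.231]
contact_force: [0.4, 0.1, -0.5]
grip_width: 60.1
grasp_force: 0.0
171 [469.13102227 234.17421939 118.2841938 ] [ 0.70612831 -4.46250161 -0.65587856]
```

View pics/s8.png

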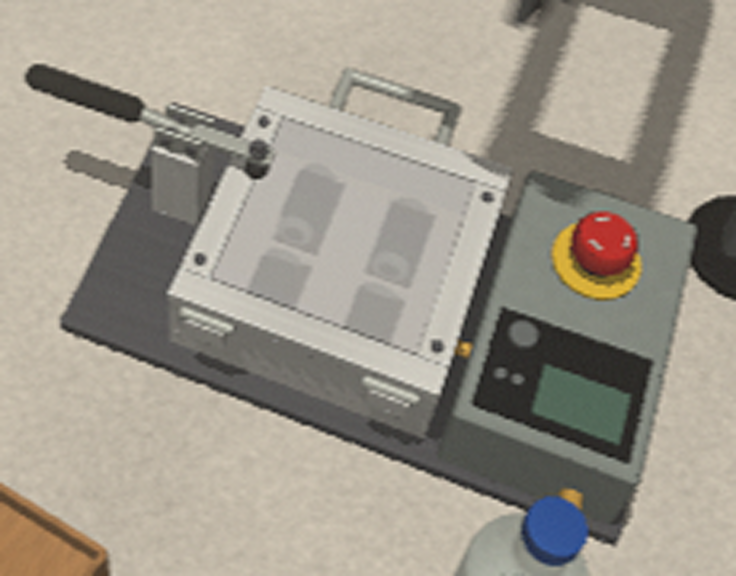

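The stop is up again at 118 mm and back at its original angle. The lid is shut, the clamp is down and the joiners are in place. Letting the arm settle, then handing in.

```bash
python3 -m inch '[[0,0,0,0,0.06],[0,0,0,0,0.06],[0,0,0,0,0.06],[0,0,0,0,0.06],[0,0,0,0,0.06]]'
python3 -c "
from rig import arm;print(arm.finish_job())"
```

```text
t: 48.95
tcp_pos: [439.5, 105.4, 259.8]
tool_rot: [3.142, 0.0, -0.233]
contact_force: [-0.2, -0.4, 0.1]
grip_width: 59.9
grasp_force: 0.0
the job is handed in; nothing more can be done
None
```

I handed the job in at 49 s: the stop was latched, all four joiners laid in their nests, the lid shut and clamped, and the stop then twisted until it popped up; the hand-in gave no verdict.

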